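Clamp a sample jar in the bench shaker

TASK

Gently stand the white sample jar upright between the open jaws of the bench shaker, let go of it, and then clamp it by turning the black lever clockwise, seen from above, until the cam comes up against its end. The two buffers leave the lever too little swing to do this in one go, so part-way lift it off its serrations, swing it back, let it drop in again and turn on. Leave the lever down on its serrations and the bottle, beaker and dish where they are.

Things in the scene. Friction and masses are not known exactly. Their poses are not given: they have to be found in the camera images.
- jar: white plastic sample jar with white screw lid, the only jar here: body 44 mm across up to 46 mm high, lid 48 mm across from 46 to 64 mm; 0.08 to 0.17 kg. Origin: centre of its underside, z up. It starts upright on the table to the left or the right of the shaker. Grip it across the lid
- shaker: bench shaker, white housing 200 mm (x) by 236 mm (y), fixed to the table. Origin: centre of its underside; x from its front (control strip) to its back, y to its left seen from the front, z up. On top an aluminium plate, 66 mm above the table, carries a cam clamp: fixed V-jaw at the +y end, then the jar's seat, the moving V-jaw, and the lever at -y. Jaws reach 29 mm above the plate
- seat (a point): point on the plate's top between the jaws: the jar's underside centre comes to stand here when clamped against the fixed jaw. Axes as the shaker's. With the jaws open there are 8 to 10 mm of spare room, all on the -y side, so set the jar down about 4 mm to -y of this point; the closing jaw pushes it home
- lever_axis (a point): point on the upright axis of lever and cam, 65 mm above the plate (131 mm above the table). Axes as the shaker's. Two rubber-sleeved buffer pins, 12 mm thick, 38 mm from this axis and reaching 56 mm above the plate, limit the lever's swing
- knob (a point): middle of the lever's upright knob, a black cylinder 24 mm across, 34 mm high (18 mm below to 16 mm above this point), 85 mm from the lever axis, free all round. Lever direction, 0 = straight to the shaker's front, + = clockwise from above, towards the jar: it meets the right buffer at -0.85 and the left at +0.45 rad; it starts at -0.70 plus the cam's angle
- cam (a joint): angle of the cam spindle, rad, grows clockwise seen from above: 0 jaws open, 1.9 cam at its end. Starts between 0 and 0.3. The jaw closes 7 mm per rad and meets the jar at about 1.47; then its springs are squeezed. Friction (0.25 N m, 3 to 5 N at the knob) keeps the cam wherever it is left. While the lever is down it turns the cam with it, both ways
- lever_swing (a joint): angle of the lever relative to the cam spindle, rad, clockwise positive, 0 at the start. Lever down: locked to the cam in one of 16 notches, 0.393 rad apart, with about 0.04 rad of play either way. Lever lifted: it swings freely
- lever_lift (a joint): height of the lever above its serrations, m: 0 down and engaged, clear of them above 0.003, end of travel 0.008. A spring pulls it down with 4 to 7 N, besides its weight (0.12 kg). If it comes down on top of the serrations it stands 0.002 to 0.003 up and drops in when turned a little
- jaw_face: sprung V-shaped face of the moving jaw. Its origin is where the axis of a jar touching it would be, at table height. It holds the jar with about 10 N when the cam is at its end
- reagent: bystander: amber glass bottle with white cap, 52 mm across, 110 mm high, origin at its underside; stands on the other side of the shaker from the jar
- beaker: bystander: empty glass beaker 53 mm across, 70 mm high, origin at its underside
- dish: bystander: flat round petri dish 66 mm across, 14 mm high, origin at its underside
Mind the look-alikes: they are no part of the job. What is shaped like the jar but blue or green is not meant.

How it is judged (in metres and radians):
On the way, in this order (a step that is already met when the one before it is completed fails the run):
1. the jar stands upright on the carriage plate between the open jaws, let go (horizontal distance between jar and seat below 0.014 m and z of jar in the frame of seat below 0.004 m and angle between jar's own z axis and vertical below 0.1 rad and contact force between the fingers and jar below 0.1 N), for 0.2 s.
2. part-way through, the lever is lifted off its serrations and swung back by at least one notch (value of joint lever_lift above 0.0025 m and value of joint lever_swing below -0.35 rad and value of joint cam above 0.4 rad), for 0.05 s.
At the end, for the whole second after the job is handed in: the cam is within 0.12 rad of its end (1.9), the lever is down on its serrations (lift under 1.5 mm), the moving jaw presses the jar with over 5 N, and the jar stands upright (within 0.08 rad) on the plate, at rest, within 4 mm of the seat (value of joint cam above 1.78 rad and value of joint lever_lift below 0.0015 m and contact force between jaw_face and jar above 5 N and horizontal distance between jar and seat below 0.004 m and z of jar in the frame of seat below 0.004 m and angle between jar's own z axis and vertical below 0.08 rad and linear speed of jar below 0.01 m/s); the robot touches nothing.
It fails at once if the bottle, beaker or dish is pushed more than 30 mm (distance of any of reagent, beaker, dish from where it was at the start of the episode above 0.03 m).
It fails at once if the jar is tipped over (angle between jar's own z axis and vertical above 0.7 rad).
It fails at once if the jar is dropped (contact force between the fingers and jar below 0.1 N and linear speed of jar above 0.6 m/s).
It also fails if it takes over 54 s, if anything falls off the work surface, if the arm or the gripper's body presses on something with over 40 N, if the wrist force passes 120 N, or if a joint passes its speed limit or range.

ROBOT

A 6-joint arm with a two-finger parallel gripper is mounted at the origin on a cart in front of the work surface, level with it; the furniture and walls round the work are solid. World frame = base frame: x ahead of the robot, y to its left, z up, the work surface at z = 0. Lengths are in m, angles in degrees, forces in N, time in s.
With the tool pointing down it reaches from about 0.325 to 0.9 m from the base axis. Payload 6.1 kg.
Tool frame: the origin (TCP) lies between the finger pads; the fingertips stand 25 mm ahead of it and the grasp point (between the pads) lies 6 mm ahead of it; z points along the fingers, y is the line along which they close (so a half turn about z gives the same grasp; the last joint's range is limited). The gripper opens to 85 mm and grips with 20 to 120 N. Pads are 22 mm wide; open, the fingers measure 114 mm over their backs; the gripper's body (76 mm by 85 mm) begins 54 mm behind the grasp point. The pads swing forward as they close: fully open they stand 13 mm farther back than shut.
Start: joints at [57.347, 12.628, 87.462, -0, 79.91, -7.225], TCP at [0.268, 0.564, 0.256] pointing down, gripper open.
Joint ranges: [-170.65, 170.65], [-52.31, 119.04], [5.05, 147.46], [-71.25, 251.25], [11.57, 151.72], [-153.62, 153.62]. Speed limits (degrees/s): [147.25, 147.25, 172.46, 180, 180, 180].

INTERFACE

Orientations are given as [roll, pitch, yaw] about the fixed x, y, z axes, in that order (R = Rz(yaw) Ry(pitch) Rx(roll)).
In Python, from rig import sensors, viewer, env gives the robot as it stands.
- The arm moves only by the tool jog_arm, never from a script. Its argument "deltas" is a list of rows, each an object of numbers: "x", "y", "z": the shift along the tool's x, y, z in mm; "rx", "ry", "rz": the turn, a rotation vector about the tool's x, y, z in units of 6 degrees (1.0 is 6 degrees). In form: [{"x": .., "y": .., "z": .., "rx": .., "ry": .., "rz": ..}, ...]. A call has 1 to 12 rows; each row is the pose to reach, as a shift and turn from the pose commanded when the call began, along the tool's axes at that moment; what a row does not reach only later rows make up. A row lasts 1/8 s, in which the tool goes at most 62.5 mm and 10.7 degrees, less where a joint would pass 70% of its speed; a pose out of reach is approached as far as the arm can. A call with a gripper value outside its range is refused whole. "gripper" is the finger opening in mm, from 0 to 85.4, set as the call begins (left out, the last holds). The fingers move at their own pace and stop on an object; the grip force is fixed at half the most. Time passes only in rows, so rows that repeat a pose let the fingers close. It gives the time, the measured TCP pose, the force, the opening and the grip force at its end, in the units of the state.
- sensors.get_state(): the state, without advancing time (a new reading comes with each control period).
- viewer.get_image(name): name is "side" or "top" or "wrist"; returns the picture (480x640x3 uint8, red, green, blue); there is no depth.
- viewer.camera_info(name): a dict with "camera_matrix" (3x3 intrinsics, pixels), "k1" (the pictures are not rectified: a ray, as slopes to the right and down, at radius r is drawn at 1 + k1 r^2 times it, then the intrinsics apply), "rvec" (rotation vector, rad) and "tvec" (3), from world to camera coordinates, as OpenCV has them. Camera axes: x right, y down, z forward; pixel columns grow to the right and rows downward; lengths in m; the calibration is good to about 2 mm. A picture is of the moment at which its call begins: read the wrist's pose just before it. camera_info takes no time and is no camera call; for the wrist camera it gives the pose at the moment of the call.
- env.hand_in(): hands the job in; it is judged then, once.
The state is a dict: "time_s": time; "joints": joint angles; "joint_velocities": joint speeds; "tau": joint torques, N m; "position": TCP position; "tool_rot": TCP orientation; "ft_force": force on the tool from outside, world axes, zero at the start; "wrist_torque": the same for the moment, N m; "grip_width": finger opening in m; "finger_force": force on a finger pad.
Only numpy, scipy, OpenCV 4.12 (cv2) and the standard library are available. Lean on these libraries where they do the work, as an engineer would, in place of code of your own. Each camera call takes 0.05 s, during which the arm holds its last target. There are 200 camera calls.

## Working session

There is one attempt and no reset: what is moved stays moved. The work goes in short steps, Python scripts to look and compute and a tool call to move; the robot and the scene stay as the last step left them, time stands still between calls to the robot, and variables do not carry over. Pictures are saved under pics/ and viewed, at most 10 in all, crops included, and the job is handed in when it is done.

Besides the shell and the picture viewer there is one more tool, called after "Emit:" by a JSON object that holds its "fn" and its "kwargs", one argument or row to a line. jog_arm: Moves the arm, as the interface text tells. Its arguments: {"type":"object","properties":{"deltas":{"type":"array"},"gripper":{"type":"number"}},"required":["deltas"]}

```bash
mkdir -p pics; ls; cat > h.py <<'E'
import numpy as np, cv2
from rig import sensors, viewer, env
from scipy.spatial.transform import Rotation as R
def ray(name,u,v,info=None):
    c=info or viewer.camera_info(name); K=np.array(c["camera_matrix"]); k=c["k1"]
    d=np.linalg.inv(K)@[u,v,1]; p=d[:2].copy()
    for _ in range(20): p=d[:2]/(1+k*(p@p))
    M=cv2.Rodrigues(np.array(c["rvec"],float))[0]; t=np.array(c["tvec"],float).ravel()
    return -M.T@t, M.T@np.array([p[0],p[1],1])
def at(name,u,v,z,info=None):
    o,d=ray(name,u,v,info); return o+d*(z-o[2])/d[2]
def px(name,P,info=None):
    c=info or viewer.camera_info(name); K=np.array(c["camera_matrix"])
    M=cv2.Rodrigues(np.array(c["rvec"],float))[0]; q=M@np.array(P,float)+np.array(c["tvec"],float).ravel()
    p=q[:2]/q[2]; p=p*(1+c["k1"]*(p@p)); return (K@[p[0],p[1],1])[:2]
def save(n,im): cv2.imwrite(f"pics/{n}.png",im[:,:,::-1])
E
python3 - <<'E'
from h import *
for n in("top","side"):
    save(n+"0",viewer.get_image(n)); c=viewer.camera_info(n); print(n,c["camera_matrix"],c["k1"],ray(n,320,240))
print(sensors.get_state())
E
```

```text
pics
top [[453.23785788   0.         312.07923413]
 [  0.         453.23785788 243.92504521]
 [  0.           0.           1.        ]] -0.05359289308297977 (array([ 0.4393056 , -0.01993999,  1.0302229 ]), array([ 0.13912633,  0.00652093, -0.99044523]))
side [[444.91013263   0.         317.88040943]
 [  0.         444.91013263 240.1041699 ]
 [  0.           0.           1.        ]] -0.09503591416939304 (array([ 0.14454763, -0.91716848,  0.83092086]), array([ 0.3239024 ,  0.73328611, -0.59783063]))
{'time_s': 0.1, 'joints': array([ 5.73463600e+01,  1.26709449e+01,  8.75190203e+01,  1.16987274e-04,
        7.99112679e+01, -7.22379566e+00]), 'joint_velocities': array([-0.06077859, -0.06039061, -0.14268592,  0.16894052,  0.02807252,
       -0.05466336]), 'tau': array([ 1.46707338e-03, -4.98241997e+01, -3.90546727e+01, -1.02352765e-04,
        5.77383122e-03, -3.27696534e-05]), 'position': array([0.26809553, 0.5640215 , 0.25530796]), 'tool_rot': array([-1.79899585e+02, -1.28437972e-02,  1.54570124e+02]), 'ft_force': array([ 0.65042198, -0.15253926, -0.28646761]), 'wrist_torque': array([-0.01883178, -0.03301119, -0.04951618]), 'finger_force': 0.0, 'grip_width': 0.08535945219183855}
```

View pics/top0.png

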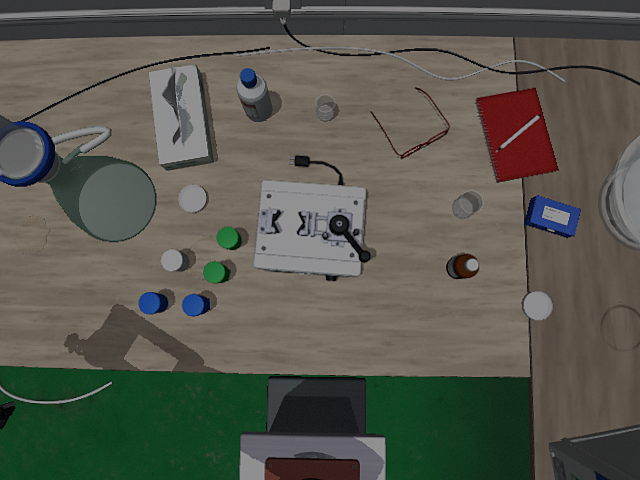

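View pics/side0.png

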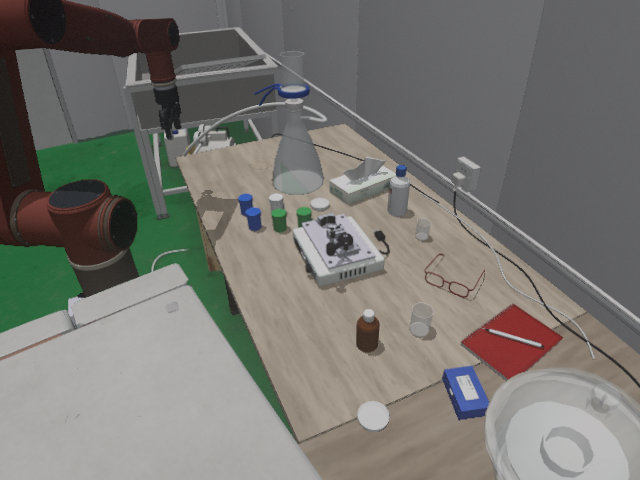

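Candidates in the top picture are the white round at (174,260), flat white dishes at (193,199) and (538,306), blue jars at (152,302) and (196,304), and green jars at (229,238) and (216,271). In the side picture (276,203) is a white, tall jar, which matches top (174,260), so that's my choice. I'll check it in close crops.

```bash
python3 - <<'E'
from h import *
t=cv2.imread("pics/top0.png"); s=cv2.imread("pics/side0.png")
a=cv2.resize(t[170:290,240:390],None,fx=5,fy=5,interpolation=cv2.INTER_CUBIC); cv2.imwrite("pics/c1.png",a)
b=cv2.resize(t[220:320,130:240],(440,400),interpolation=cv2.INTER_CUBIC)
c=cv2.resize(s[185:245,230:320],(360,240),interpolation=cv2.INTER_CUBIC)
d=np.zeros((400,800,3),np.uint8); d[:,:440]=b; d[:240,440:]=c; cv2.imwrite("pics/c2.png",d)
E
```

```text
(no output)
```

View pics/c1.png

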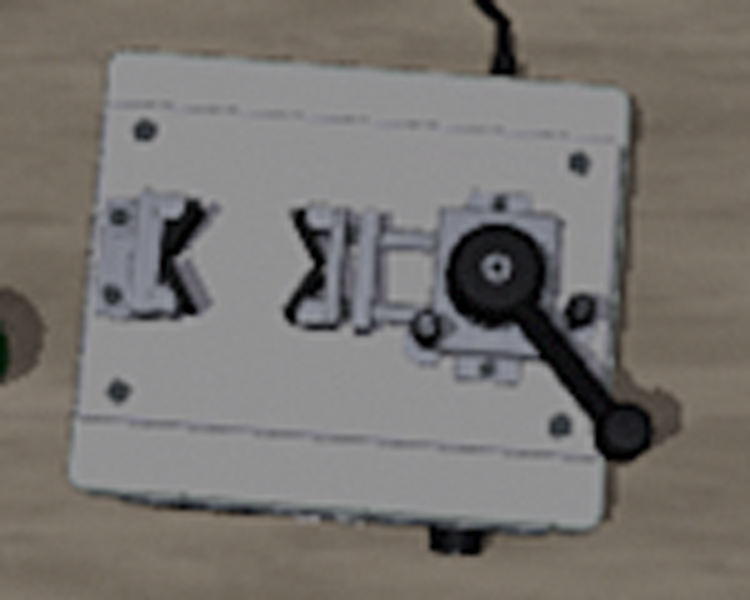

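View pics/c2.png

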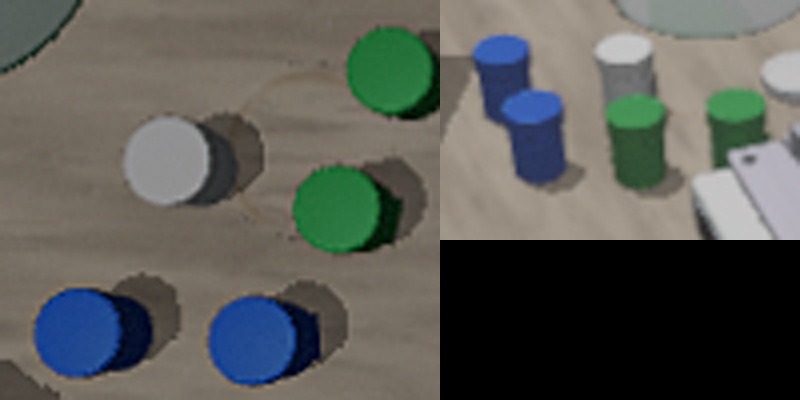

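The crops show the white jar with its lid centre at top px (171.8,260) and nothing else like it; the blue and green ones are look-alikes. On the shaker, the hub is at (339.4,223.4), the knob at (364.6,255.6), the fixed jaw apex near (273.5,223) and the moving jaw apex near (304.4,223.5).

```bash
python3 - <<'E'
from h import *
np.set_printoptions(precision=4,suppress=True)
C=lambda u,v:(240+u/5,170+v/5)
print("jar lid",at("top",171.75,260,.064))
print("side jar",at("side",230+(624-440)/4,185+48/4,.064))
s=[at("top",*C(*p),.067) for p in((145,130),(580,162),(560,425),(118,390))]
for p in s: print("screw",p)
e=[s[0]-s[1],s[3]-s[2]]; print("yaw of +y",[np.degrees(np.arctan2(-a[0],a[1])) for a in e], "of x",[np.degrees(np.arctan2(a[1],a[0])) for a in (s[0]-s[3],s[1]-s[2])])
for z in(.131,.14,.147):
  h=at("top",*C(497,267),z);
  for zk in (.131,.147):
    k=at("top",*C(623,428),zk); print(z,h,zk,k,np.linalg.norm((h-k)[:2]))
print("fixed apex",at("top",*C(168,262),.095)); print("mov apex",at("top",*C(322,268),.095))
print("pins",at("top",*C(581,305),.122),at("top",*C(429,322),.122))
E
```

```text
jar lid [0.5282 0.3071 0.064 ]
side jar [0.5268 0.3046 0.064 ]
screw [0.6705 0.0986 0.067 ]
screw [ 0.6577 -0.0908  0.067 ]
screw [ 0.543  -0.0822  0.067 ]
screw [0.5561 0.1073 0.067 ]
yaw of +y [np.float64(-3.8652390264188754), np.float64(-3.964320733796162)] of x [np.float64(-4.346647779582098), np.float64(-4.259922993784196)]
0.131 [ 0.5997 -0.0527  0.131 ] 0.131 [ 0.5351 -0.1032  0.131 ] 0.08197252223590289
0.131 [ 0.5997 -0.0527  0.131 ] 0.147 [ 0.5334 -0.1017  0.147 ] 0.08243418912965804
0.14 [ 0.5981 -0.0524  0.14  ] 0.131 [ 0.5351 -0.1032  0.131 ] 0.08091876724305673
0.14 [ 0.5981 -0.0524  0.14  ] 0.147 [ 0.5334 -0.1017  0.147 ] 0.081346809847925
0.147 [ 0.5969 -0.0521  0.147 ] 0.131 [ 0.5351 -0.1032  0.131 ] 0.08011276922304865
0.147 [ 0.5969 -0.0521  0.147 ] 0.147 [ 0.5334 -0.1017  0.147 ] 0.08051397357519462
fixed apex [0.6071 0.084  0.095 ]
mov apex [0.6051 0.0193 0.095 ]
pins [ 0.586  -0.0871  0.122 ] [ 0.5785 -0.0256  0.122 ]
```

The jar lid measures (0.5275,0.306), with both cameras agreeing within 3 mm. The shaker yaw is about -4.1° and the lever radius about 82 mm (should be 85). Next is a helper that turns world goals into jog units, then a closer look at the shaker.

```bash
cat >> h.py <<'E'
np.set_printoptions(precision=4,suppress=True)
def jog(pos,yaw,cmd=None):
    "deltas (mm, 6deg units) from commanded (or measured) pose to tool-down pose"
    s=sensors.get_state(); p,r=(s["position"],s["tool_rot"]) if cmd is None else cmd
    A=R.from_euler("xyz",r,degrees=True); B=R.from_euler("xyz",[180,0,yaw],degrees=True)
    d=A.inv().apply(np.array(pos)-p)*1000; w=(A.inv()*B).as_rotvec(degrees=True)/6
    print("xyz",d.round(1),"rot",w.round(2))
E
python3 - <<'E'
from h import *
c=viewer.camera_info("wrist"); o,d=ray("wrist",320,240); s=sensors.get_state()
A=R.from_euler("xyz",s["tool_rot"],degrees=True)
print("cam in tool",A.inv().apply(o-s["position"]),A.inv().apply(d),c["camera_matrix"][0][0],"right",A.inv().apply(cv2.Rodrigues(np.array(c["rvec"]))[0][0]))
jog((.50,.03,.33),86,((.268,.564,.256),(180,0,154.57)))
E
```

```text
cam in tool [ 0.0754 -0.0006 -0.1166] [-0.2842  0.0076  0.9588] 419.83380052448615 right [-0.002   1.      0.0004]
xyz [-438.8 -382.6  -74. ] rot [ 0.   -0.   11.43]
```

Emit:
{"fn": "jog_arm", "kwargs": {
  "deltas": [
    {"x": -25,"y": -15,"z": -4,"rz": 0.6},
    {"x": -75,"y": -48,"z": -10,"rz": 1.6},
    {"x": -125,"y": -80,"z": -18,"rz": 2.8},
    {"x": -175,"y": -112,"z": -25,"rz": 4},
    {"x": -230,"y": -145,"z": -32,"rz": 5.2},
    {"x": -285,"y": -180,"z": -40,"rz": 6.4},
    {"x": -340,"y": -216,"z": -48,"rz": 7.7},
    {"x": -395,"y": -250,"z": -56,"rz": 9},
    {"x": -445,"y": -282,"z": -64,"rz": 10.2},
    {"x": -490,"y": -311,"z": -70,"rz": 11},
    {"x": -527,"y": -335,"z": -74,"rz": 11.4},
    {"x": -527,"y": -335,"z": -74,"rz": 11.4}
  ]
}}

```text
$.deltas[0]: bad value
```

```bash
python3 - <<'E'
from h import *
import pickle
i=viewer.camera_info("wrist"); im=viewer.get_image("wrist"); pickle.dump(i,open("w1.pkl","wb")); s=sensors.get_state()
save("w1",im); print(s["time_s"],s["position"],s["tool_rot"])
E
```

```text
0.15 [0.2681 0.5641 0.2554] [-179.9107   -0.0119  154.5716]
```

View pics/w1.png

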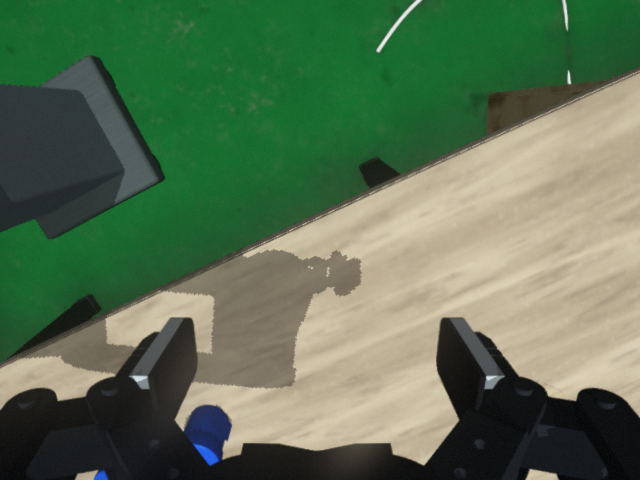

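The move was refused, probably because rx and ry were missing, so this wrist view is still the start pose: fingers at the bottom, table edge across the middle. I'll retry with all six keys.

Emit:
{"fn": "jog_arm", "kwargs": {
  "deltas": [
    {"x": -25,"y": -15,"z": -4,"rx": 0,"ry": 0,"rz": 0.6},
    {"x": -75,"y": -48,"z": -10,"rx": 0,"ry": 0,"rz": 1.6},
    {"x": -125,"y": -80,"z": -18,"rx": 0,"ry": 0,"rz": 2.8},
    {"x": -175,"y": -112,"z": -25,"rx": 0,"ry": 0,"rz": 4},
    {"x": -230,"y": -145,"z": -32,"rx": 0,"ry": 0,"rz": 5.2},
    {"x": -285,"y": -180,"z": -40,"rx": 0,"ry": 0,"rz": 6.4},
    {"x": -340,"y": -216,"z": -48,"rx": 0,"ry": 0,"rz": 7.7},
    {"x": -395,"y": -250,"z": -56,"rx": 0,"ry": 0,"rz": 9},
    {"x": -445,"y": -282,"z": -64,"rx": 0,"ry": 0,"rz": 10.2},
    {"x": -490,"y": -311,"z": -70,"rx": 0,"ry": 0,"rz": 11},
    {"x": -527,"y": -335,"z": -74,"rx": 0,"ry": 0,"rz": 11.4},
    {"x": -527,"y": -335,"z": -74,"rx": 0,"ry": 0,"rz": 11.4}
  ]
}}

```text
time_s: 1.65
position: [0.6015, 0.0326, 0.3298]
tool_rot: [-180.0, 0.0, 85.9]
ft_force: [-0.5, 1.0, 0.6]
grip_width: 0.0853
finger_force: 0.0
```

```bash
python3 - <<'E'
from h import *
import pickle
i=viewer.camera_info("wrist"); im=viewer.get_image("wrist"); pickle.dump(i,open("w2.pkl","wb")); s=sensors.get_state()
save("w2",im); print(s["time_s"],s["position"],s["tool_rot"])
E
```

```text
1.7 [0.6006 0.0344 0.3296] [-179.9258   -0.016    86.0384]
```

View pics/w2.png

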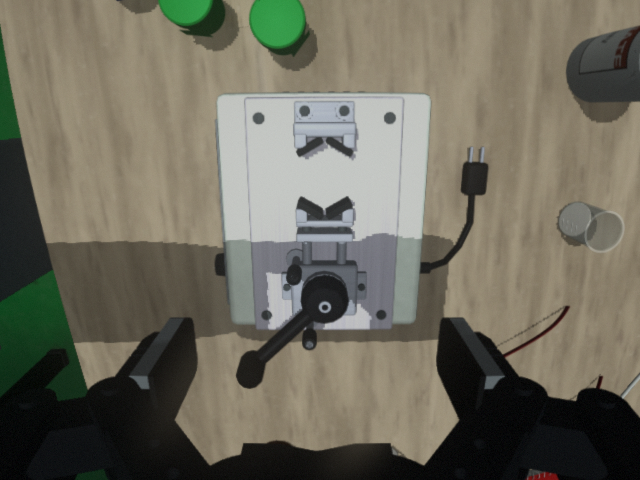

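The wrist view shows the shaker square on: fixed V apex near (325,138), moving V apex near (327,213), hub at (325,307), knob at (251,369). I'll enlarge it to read these exactly.

```bash
python3 - <<'E'
import cv2
im=cv2.imread("pics/w2.png"); cv2.imwrite("pics/c3.png",cv2.resize(im[95:395,230:410],(360*1,600),interpolation=cv2.INTER_CUBIC))
a=cv2.resize(im[95:235,280:380],(400,560),interpolation=cv2.INTER_CUBIC); b=cv2.resize(im[255:395,230:330+0],(400,560),interpolation=cv2.INTER_CUBIC)
cv2.imwrite("pics/c3.png",cv2.hconcat([a,b]))
E
```

```text
(no output)
```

View pics/c3.png

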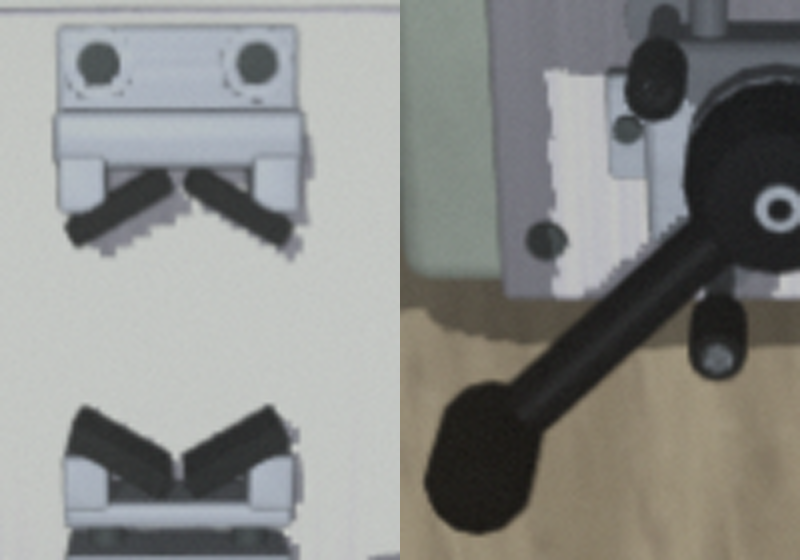

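The V faces are at 60° half-angle, with the fixed apex at crop (180,188) and the moving one at (180,463). The hub cap is at crop (778,208), and the knob outline spans 425..543 by 380..532. Fitting positions from these.

```bash
python3 - <<'E'
from h import *
import pickle
from scipy.optimize import least_squares
i=pickle.load(open("w2.pkl","rb"))
a=at("wrist",325,95+188/4,.095,i); print("fixed apex",a)
for z in(.068,.095): print("mov apex",z,at("wrist",325,95+463/4,z,i))
y=-4.1*np.pi/180; ys=np.array([-np.sin(y),np.cos(y)]); xs=np.array([np.cos(y),np.sin(y)])
print("seat",a[:2]-.0254*ys)
sc=[at("wrist",u,v,.067,i) for u,v in((258.5,118),(390,118),(381,315),(266.5,315))]
print("screws",sc, "mean",np.mean(sc,0)); print([np.degrees(np.arctan2(*(d[1::-1]))) for d in (sc[1]-sc[0],sc[2]-sc[3])],[np.degrees(np.arctan2(-d[0],d[1])) for d in(sc[0]-sc[3],sc[1]-sc[2])])
print("pins",at("wrist",309.5,344,.122,i))
th=np.linspace(0,2*np.pi,40)
def f(k):
    q=np.array([px("wrist",(k[0]+.012*np.cos(t),k[1]+.012*np.sin(t),k[2]+h),i) for h in(-.018,.016) for t in th])
    return np.r_[q.min(0),q.max(0)]-[236.25,350,265.75,388]
r=least_squares(f,[.535,-.102,.131],x_scale=.01); k=r.x; print("knob fit",k,r.fun)
for z in(.131,.137,.143,.149):
    h=at("wrist",324.5,307,z,i); t=at("top",339.4,223.4,z); print("hub",z,h,t)
E
```

```text
fixed apex [0.6117 0.0859 0.095 ]
mov apex 0.068 [0.6079 0.0223 0.068 ]
mov apex 0.095 [0.6078 0.0284 0.095 ]
seat [0.6099 0.0605]
screws [array([0.5556, 0.1092, 0.067 ]), array([0.6703, 0.1009, 0.067 ]), array([ 0.6567, -0.0884,  0.067 ]), array([ 0.5423, -0.08  ,  0.067 ])] mean [0.6062 0.0104 0.067 ]
[np.float64(-4.146670715252112), np.float64(-4.221343577960622)] [np.float64(-4.031052478941706), np.float64(-4.084612198820604)]
pins [ 0.5861 -0.0836  0.122 ]
knob fit [ 0.5219 -0.1339  0.0792] [ 0.6314 -0.4855 -0.6778  0.4617]
hub 0.131 [ 0.6018 -0.0445  0.131 ] [ 0.5997 -0.0527  0.131 ]
hub 0.137 [ 0.6019 -0.0416  0.137 ] [ 0.5986 -0.0525  0.137 ]
hub 0.143 [ 0.6019 -0.0387  0.143 ] [ 0.5976 -0.0522  0.143 ]
hub 0.149 [ 0.602  -0.0359  0.149 ] [ 0.5965 -0.052   0.149 ]
```

Cross-checks hold. Hub at (0.602,-0.0525) is on the shaker's midline, and the knob at (0.535,-0.103) is 84 mm from it (should be 85). Seat is at (0.610,0.0605), and the moving apex agrees with 8–10 mm of spare room. Next, hover over the jar.

Emit:
{"fn": "jog_arm", "kwargs": {
  "deltas": [
    {"x": 20,"y": -7,"z": 10,"rx": 0,"ry": 0,"rz": 0},
    {"x": 70,"y": -24,"z": 35,"rx": 0,"ry": 0,"rz": 0},
    {"x": 120,"y": -42,"z": 60,"rx": 0,"ry": 0,"rz": 0},
    {"x": 170,"y": -60,"z": 90,"rx": 0,"ry": 0,"rz": 0},
    {"x": 220,"y": -77,"z": 118,"rx": 0,"ry": 0,"rz": 0},
    {"x": 255,"y": -88,"z": 135,"rx": 0,"ry": 0,"rz": 0},
    {"x": 266,"y": -92,"z": 140,"rx": 0,"ry": 0,"rz": 0},
    {"x": 266,"y": -92,"z": 140,"rx": 0,"ry": 0,"rz": 0}
  ],
  "gripper": 70
}}

```text
time_s: 2.7
position: [0.5247, 0.3086, 0.1899]
tool_rot: [-179.9, 0.0, 86.4]
ft_force: [1.1, 0.2, 1.0]
grip_width: 0.0699
finger_force: 0.0
```

```bash
python3 - <<'E'
from h import *
import pickle
i=viewer.camera_info("wrist"); im=viewer.get_image("wrist"); s=sensors.get_state()
save("w3",im); print(s["time_s"],s["position"],s["tool_rot"])
hsv=cv2.cvtColor(im,cv2.COLOR_RGB2HSV); m=((hsv[...,2]>170)&(hsv[...,1]<30)).astype(np.uint8)
n,l,st,ce=cv2.connectedComponentsWithStats(m)
for k in range(1,n):
    if st[k,4]>400: print(st[k],ce[k],at("wrist",*ce[k],.064,i))
print("expected",px("wrist",(.5275,.306,.064),i))
E
```

```text
2.75 [0.5258 0.3077 0.1906] [179.9771   0.0123  86.2751]
[ 480  198   84   84 5517] [521.8463 239.2826] [0.6506 0.3036 0.064 ]
[ 284  203   78   69 4272] [322.1245 237.6749] [0.5277 0.3125 0.064 ]
[488 468  42  12 429] [507.958  474.0746] [0.6604 0.1123 0.064 ]
expected [322.4468 248.0154]
```

View pics/w3.png

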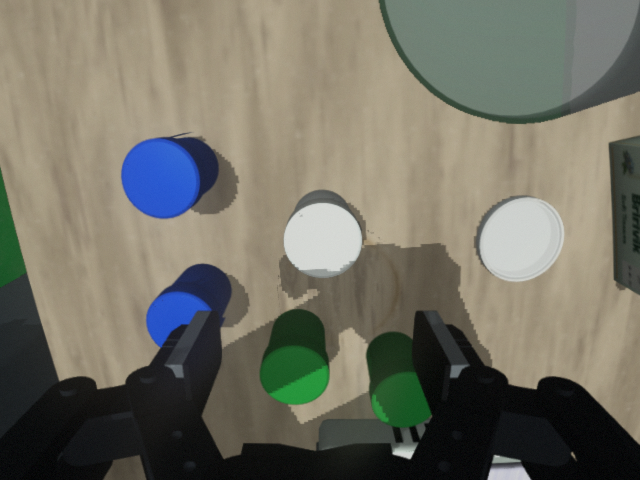

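The wrist view shows the white lid centred at (323,240), i.e. (0.528,0.3107) by this camera, against 0.307 from the top camera. I'll take y≈0.309. The fingers clear their neighbours, so I descend and grip.

Emit:
{"fn": "jog_arm", "kwargs": {
  "deltas": [
    {"x": 1,"y": 1,"z": 20,"rx": 0,"ry": 0,"rz": 0},
    {"x": 1,"y": 2,"z": 55,"rx": 0,"ry": 0,"rz": 0},
    {"x": 1,"y": 2,"z": 90,"rx": 0,"ry": 0,"rz": 0},
    {"x": 1,"y": 2,"z": 115,"rx": 0,"ry": 0,"rz": 0},
    {"x": 1,"y": 2,"z": 128,"rx": 0,"ry": 0,"rz": 0},
    {"x": 1,"y": 2,"z": 128,"rx": 0,"ry": 0,"rz": 0}
  ]
}}

```text
time_s: 3.5
position: [0.5281, 0.307, 0.0611]
tool_rot: [-179.9, 0.1, 86.1]
ft_force: [0.5, 0.0, 0.4]
grip_width: 0.07
finger_force: 0.0
```

Emit:
{"fn": "jog_arm", "kwargs": {
  "deltas": [
    {"x": 0,"y": 0,"z": 0,"rx": 0,"ry": 0,"rz": 0},
    {"x": 0,"y": 0,"z": 0,"rx": 0,"ry": 0,"rz": 0},
    {"x": 0,"y": 0,"z": 0,"rx": 0,"ry": 0,"rz": 0},
    {"x": 0,"y": 0,"z": 0,"rx": 0,"ry": 0,"rz": 0},
    {"x": 0,"y": 0,"z": 0,"rx": 0,"ry": 0,"rz": 0},
    {"x": 0,"y": 0,"z": 0,"rx": 0,"ry": 0,"rz": 0}
  ],
  "gripper": 40
}}

```text
time_s: 4.25
position: [0.5296, 0.3086, 0.0642]
tool_rot: [179.8, -0.1, 86.2]
ft_force: [-1.3, -0.5, 6.1]
grip_width: 0.0452
finger_force: 61.8
```

```bash
python3 - <<'E'
from h import *
for _ in range(3):
    i=viewer.camera_info("wrist"); im=viewer.get_image("wrist"); s=sensors.get_state(); print(s["time_s"],s["position"],s["tool_rot"],s["ft_force"],s["grip_width"],s["finger_force"])
save("w4",im)
m=((im.min(2)>120)&(np.ptp(im.astype(int),axis=2)<25)).astype(np.uint8)
n,l,st,ce=cv2.connectedComponentsWithStats(m)
for k in range(1,n):
    if st[k,4]>800: print(st[k],ce[k],at("wrist",*ce[k],.064,i))
print("lid edge px at tcp",[px("wrist",(s["position"][0]+a,s["position"][1]+b,.064),i) for a,b in((0,0),(.024,0),(-.024,0),(0,.024),(0,-.024))])
E
```

```text
4.3 [0.5296 0.3086 0.0642] [179.8473  -0.0748  86.1841] [-1.4664 -1.2678  6.7461] 0.04506530033639508 61.76045940286713
4.35 [0.5296 0.3086 0.0642] [179.8448  -0.0743  86.1838] [-0.914  -0.1744  6.1501] 0.04551520288839501 61.760899220535066
4.4 [0.5296 0.3086 0.0641] [179.8493  -0.0709  86.1846] [-1.0521 -0.3307  6.2488] 0.0449273829537221 61.76086552353809
[ 565  250   75  126 7446] [607.0204 317.5524] [0.6248 0.3157 0.064 ]
[  246   283   141   128 14383] [316.0546 345.9685] [0.5293 0.3137 0.064 ]
lid edge px at tcp [array([318.1569, 359.7212]), array([392.8788, 354.8226]), array([243.9678, 363.874 ]), array([312.8094, 291.0597]), array([322.8838, 419.9875])]
```

The jar is held with 62 N on the pads. In the wrist camera it sits about 3 mm to +y of the tool centre. Lift, then carry it over the seat.

Emit:
{"fn": "jog_arm", "kwargs": {
  "deltas": [
    {"x": 0,"y": 0,"z": -5,"rx": 0,"ry": 0,"rz": 0},
    {"x": 0,"y": 0,"z": -20,"rx": 0,"ry": 0,"rz": 0},
    {"x": 0,"y": 0,"z": -50,"rx": 0,"ry": 0,"rz": 0},
    {"x": 0,"y": 0,"z": -85,"rx": 0,"ry": 0,"rz": 0},
    {"x": -20,"y": 8,"z": -115,"rx": 0,"ry": 0,"rz": 0},
    {"x": -55,"y": 22,"z": -135,"rx": 0,"ry": 0,"rz": 0},
    {"x": -95,"y": 38,"z": -138,"rx": 0,"ry": 0,"rz": 0},
    {"x": -140,"y": 56,"z": -138,"rx": 0,"ry": 0,"rz": 0},
    {"x": -185,"y": 74,"z": -138,"rx": 0,"ry": 0,"rz": 0},
    {"x": -225,"y": 90,"z": -138,"rx": 0,"ry": 0,"rz": 0},
    {"x": -247,"y": 99,"z": -138,"rx": 0,"ry": 0,"rz": 0},
    {"x": -247,"y": 99,"z": -138,"rx": 0,"ry": 0,"rz": 0}
  ]
}}

```text
time_s: 5.9
position: [0.6112, 0.0537, 0.2007]
tool_rot: [180.0, -0.0, 86.0]
ft_force: [-0.8, 0.1, -0.4]
grip_width: 0.0453
finger_force: 61.5
```

```bash
python3 - <<'E'
from h import *
import pickle
P=[]
for _ in range(3):
    i=viewer.camera_info("wrist"); im=viewer.get_image("wrist"); s=sensors.get_state(); P.append(np.r_[s["position"],s["tool_rot"]])
print(s["time_s"],np.mean(P,0),s["ft_force"],s["grip_width"],s["finger_force"]); pickle.dump(i,open("w5.pkl","wb"))
save("w5",im)
p=np.mean(P,0)[:3]
print("seat px",px("wrist",(.6102,.0605,.066),i),"fixed apex expected",px("wrist",(.6117,.0859,.095),i))
for a in (0,.003): print("lid far edge px",px("wrist",(p[0],p[1]+a-.024,p[2]),i),px("wrist",(p[0],p[1]+a+.022,p[2]-.064),i))
E
```

```text
6.05 [   0.6106    0.0556    0.2005 -179.9867   -0.0372   86.1676] [-0.1172 -0.0214 -1.5729] 0.04545799485385075 61.46423784492072
seat px [316.4132 233.045 ] fixed apex expected [315.9051 201.8912]
lid far edge px [323.1446 420.5802] [314.5743 238.4308]
lid far edge px [322.5861 413.4835] [314.1031 231.9912]
```

View pics/w5.png

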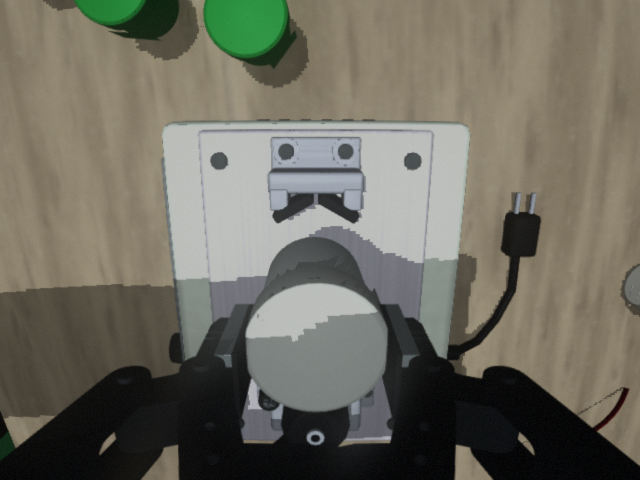

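The jar hangs upright over the seat: lid spans v 284..411 and u 246..388, underside near edge at (318,237), fixed-jaw pads meet near (317,199). Working out its offset.

```bash
python3 - <<'E'
from h import *
import pickle
from scipy.optimize import least_squares
i=pickle.load(open("w5.pkl","rb"))
th=np.linspace(0,2*np.pi,90)
def f(k):
    q=np.array([px("wrist",(k[0]+.024*np.cos(t),k[1]+.024*np.sin(t),k[2]),i) for t in th]); return np.r_[q.min(0),q.max(0)]-[246,283.5,388,411.5]
r=least_squares(f,[.61,.055,.2],x_scale=.01); print("lid",r.x,r.fun)
g=lambda k:f([k[0],k[1],.2005]); r=least_squares(g,[.61,.055],x_scale=.01); print("lid z fixed",r.x,r.fun)
print("under y",at("wrist",318,237,.1365,i)[:2]-[0,.022])
print("apex",at("wrist",317,199,.095,i), "screws",at("wrist",219,160.5,.067,i),at("wrist",413,160.5,.067,i))
E
```

```text
lid [0.6101 0.0556 0.1949] [-1.0479  1.125   1.0457 -1.2832]
lid z fixed [0.6104 0.0586] [-4.4262 -1.1618  4.4165  2.2135]
under y [0.6122 0.0562]
apex [0.6124 0.0874 0.095 ] screws [0.5557 0.1093 0.067 ] [0.6703 0.1014 0.067 ]
```

Jar is at about (0.611,0.056) against a target of (0.610,0.0565), so it can go straight down.

Emit:
{"fn": "jog_arm", "kwargs": {
  "deltas": [
    {"x": 0,"y": -0.5,"z": 10,"rx": 0,"ry": 0,"rz": 0},
    {"x": 0,"y": -0.5,"z": 25,"rx": 0,"ry": 0,"rz": 0},
    {"x": 0,"y": -0.5,"z": 40,"rx": 0,"ry": 0,"rz": 0},
    {"x": 0,"y": -0.5,"z": 50,"rx": 0,"ry": 0,"rz": 0},
    {"x": 0,"y": -0.5,"z": 58,"rx": 0,"ry": 0,"rz": 0},
    {"x": 0,"y": -0.5,"z": 64,"rx": 0,"ry": 0,"rz": 0},
    {"x": 0,"y": -0.5,"z": 67,"rx": 0,"ry": 0,"rz": 0},
    {"x": 0,"y": -0.5,"z": 67,"rx": 0,"ry": 0,"rz": 0}
  ]
}}

```text
time_s: 7.05
position: [0.6104, 0.055, 0.1334]
tool_rot: [180.0, -0.0, 86.2]
ft_force: [-1.3, 0.3, -0.8]
grip_width: 0.0453
finger_force: 61.5
```

Emit:
{"fn": "jog_arm", "kwargs": {
  "deltas": [
    {"x": 0,"y": 0,"z": 1,"rx": 0,"ry": 0,"rz": 0},
    {"x": 0,"y": 0,"z": 2,"rx": 0,"ry": 0,"rz": 0},
    {"x": 0,"y": 0,"z": 2,"rx": 0,"ry": 0,"rz": 0}
  ]
}}

```text
time_s: 7.42
position: [0.6103, 0.055, 0.1314]
tool_rot: [180.0, 0.0, 86.2]
ft_force: [0.2, 0.1, -0.8]
grip_width: 0.0454
finger_force: 61.5
```

Emit:
{"fn": "jog_arm", "kwargs": {
  "deltas": [
    {"x": 0,"y": 0,"z": 0.6,"rx": 0,"ry": 0,"rz": 0},
    {"x": 0,"y": 0,"z": 1.2,"rx": 0,"ry": 0,"rz": 0},
    {"x": 0,"y": 0,"z": 1.2,"rx": 0,"ry": 0,"rz": 0}
  ]
}}

```text
time_s: 7.8
position: [0.6103, 0.055, 0.1302]
tool_rot: [180.0, 0.0, 86.2]
ft_force: [-0.2, 0.2, 0.6]
grip_width: 0.0454
finger_force: 61.6
```

Emit:
{"fn": "jog_arm", "kwargs": {
  "deltas": [
    {"x": 0,"y": 0,"z": 0.5,"rx": 0,"ry": 0,"rz": 0},
    {"x": 0,"y": 0,"z": 1,"rx": 0,"ry": 0,"rz": 0},
    {"x": 0,"y": 0,"z": 1,"rx": 0,"ry": 0,"rz": 0}
  ]
}}

```text
time_s: 8.18
position: [0.6104, 0.0551, 0.1302]
tool_rot: [180.0, 0.0, 86.2]
ft_force: [-4.4, 0.1, 7.0]
grip_width: 0.0451
finger_force: 62.2
```

Contact came at 0.1302, which is table-standing height plus 66 mm, so the jar is on the plate. Release and raise.

Emit:
{"fn": "jog_arm", "kwargs": {
  "deltas": [
    {"x": 0,"y": 0,"z": -0.5,"rx": 0,"ry": 0,"rz": 0},
    {"x": 0,"y": 0,"z": -0.5,"rx": 0,"ry": 0,"rz": 0},
    {"x": 0,"y": 0,"z": -0.5,"rx": 0,"ry": 0,"rz": 0},
    {"x": 0,"y": 0,"z": -0.5,"rx": 0,"ry": 0,"rz": 0},
    {"x": 0,"y": 0,"z": -0.5,"rx": 0,"ry": 0,"rz": 0}
  ],
  "gripper": 72
}}

```text
time_s: 8.8
position: [0.6103, 0.055, 0.1295]
tool_rot: [-180.0, 0.0, 86.2]
ft_force: [-0.0, -0.1, -0.1]
grip_width: 0.0722
finger_force: 0.0
```

Emit:
{"fn": "jog_arm", "kwargs": {
  "deltas": [
    {"x": 0,"y": 0,"z": -10,"rx": 0,"ry": 0,"rz": 0},
    {"x": 0,"y": 0,"z": -30,"rx": 0,"ry": 0,"rz": 0},
    {"x": 0,"y": 0,"z": -60,"rx": 0,"ry": 0,"rz": 0},
    {"x": 0,"y": 0,"z": -85,"rx": 0,"ry": 0,"rz": 0},
    {"x": 0,"y": 0,"z": -100,"rx": 0,"ry": 0,"rz": 0},
    {"x": 0,"y": 0,"z": -100,"rx": 0,"ry": 0,"rz": 0}
  ]
}}

```text
time_s: 9.55
position: [0.6113, 0.055, 0.2319]
tool_rot: [179.8, -0.0, 86.2]
ft_force: [-0.8, 1.0, -0.5]
grip_width: 0.072
finger_force: 0.0
```

```bash
python3 - <<'E'
from h import *
import pickle
from scipy.optimize import least_squares
P=[]
for _ in range(3):
    i=viewer.camera_info("wrist"); im=viewer.get_image("wrist"); s=sensors.get_state(); P.append(np.r_[s["position"],s["tool_rot"]])
save("w6",im); pickle.dump(i,open("w6.pkl","wb")); print(s["time_s"],np.mean(P,0))
p=np.mean(P,0)
print("lid expected",px("wrist",(.6105,.0565,.130),i),"hub",px("wrist",(.602,-.0525,.115),i),"knob",px("wrist",(.535,-.103,.147),i))
g=cv2.cvtColor(im,cv2.COLOR_RGB2GRAY); e=cv2.HoughCircles(cv2.medianBlur(g,3),cv2.HOUGH_GRADIENT,1,40,param1=80,param2=20,minRadius=30,maxRadius=60); print(e)
jog((.535,-.103,.22),36,(p[:3],p[3:]))
E
```

```text
9.7 [  0.61     0.055    0.2292 -59.9668   0.0013  86.1732]
lid expected [318.5742 256.1185] hub [316.7365 404.953 ] knob [219.0203 503.9065]
[[[314.5 255.5  43.8]
  [253.5  25.5  36.6]
  [315.5 390.5  31.6]
  [318.5 170.5  42.2]
  [ 73.5 424.5  46.3]]]
xyz [-162.7   40.1   51. ] rot [-18.5    8.66   5.  ]
```

The jar is released. Its lid reads at about (0.608,0.057), upright and well inside tolerance. Now hover over the knob with the closing line across the lever.

Emit:
{"fn": "jog_arm", "kwargs": {
  "deltas": [
    {"x": -15,"y": -6,"z": -2,"rx": 0,"ry": 0,"rz": 0.8},
    {"x": -50,"y": -20,"z": -6,"rx": 0,"ry": 0,"rz": 2.3},
    {"x": -90,"y": -35,"z": -6,"rx": 0,"ry": 0,"rz": 4},
    {"x": -130,"y": -51,"z": -6,"rx": 0,"ry": 0,"rz": 5.7},
    {"x": -155,"y": -61,"z": -6,"rx": 0,"ry": 0,"rz": 7.4},
    {"x": -163,"y": -64,"z": -6,"rx": 0,"ry": 0,"rz": 8.4},
    {"x": -163,"y": -64,"z": -6,"rx": 0,"ry": 0,"rz": 8.4},
    {"x": -163,"y": -64,"z": -6,"rx": 0,"ry": 0,"rz": 8.4}
  ],
  "gripper": 54
}}

```text
time_s: 10.7
position: [0.5354, -0.1029, 0.2348]
tool_rot: [-179.9, 0.0, 35.9]
ft_force: [-0.1, 0.5, 0.2]
grip_width: 0.0541
finger_force: 0.0
```

```bash
python3 - <<'E'
from h import *
import pickle
for _ in range(2):
    i=viewer.camera_info("wrist"); im=viewer.get_image("wrist"); s=sensors.get_state(); print(s["time_s"],s["position"],s["tool_rot"])
pickle.dump(i,open("w7.pkl","wb")); save("w7",im); t=viewer.get_image("side"); save("s7",t)
for n,P in(("hub",(.602,-.0525,.115)),("knobtop",(.535,-.103,.147)),("knobbot",(.535,-.103,.113))): print(n,px("wrist",P,i))
a=cv2.imread("pics/w7.png"); b=cv2.imread("pics/s7.png"); k=px("side",(.6,0,.08)).astype(int); print(k)
c=cv2.resize(b[k[1]-55:k[1]+55,k[0]-60:k[0]+60],(360,330),interpolation=cv2.INTER_CUBIC)
d=np.zeros((480,800,3),np.uint8); d[:,:440]=a[:,100:540]; d[:330,440:]=c; cv2.imwrite("pics/c7.png",d)
E
```

```text
10.75 [ 0.5355 -0.1028  0.235 ] [-179.9472    0.0253   35.9035]
10.8 [ 0.5356 -0.1027  0.2352] [-179.9614    0.0182   35.8913]
hub [313.0627  99.2647]
knobtop [316.3278 266.4046]
knobbot [316.3947 246.7053]
[336 236]
```

View pics/c7.png

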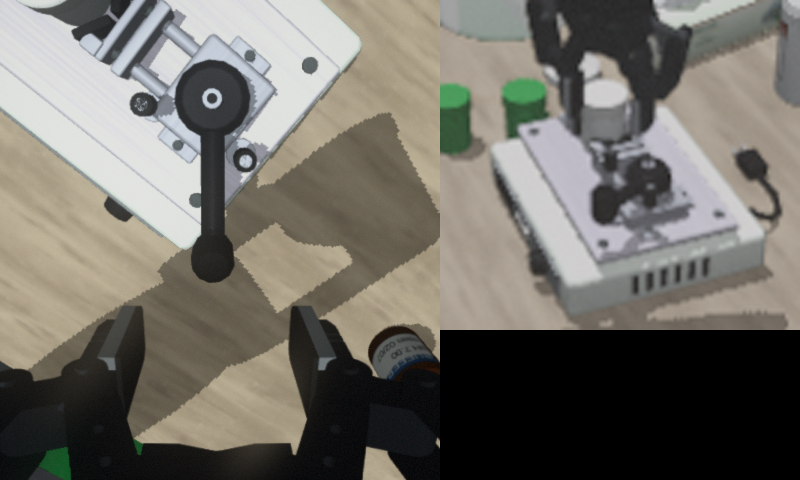

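The lever points straight down the picture, with hub at wrist px (312,98) and knob top at (312,261), and the jar stands upright between the jaws in the side crop. The knob is about 2.2 mm to tool -y and the cam is close to 0. Descend and grip the knob.

Emit:
{"fn": "jog_arm", "kwargs": {
  "deltas": [
    {"x": 0,"y": -2,"z": 15,"rx": 0,"ry": 0,"rz": 0},
    {"x": 0,"y": -2.2,"z": 45,"rx": 0,"ry": 0,"rz": 0},
    {"x": 0,"y": -2.2,"z": 70,"rx": 0,"ry": 0,"rz": 0},
    {"x": 0,"y": -2.2,"z": 88,"rx": 0,"ry": 0,"rz": 0},
    {"x": 0,"y": -2.2,"z": 96,"rx": 0,"ry": 0,"rz": 0},
    {"x": 0,"y": -2.2,"z": 96,"rx": 0,"ry": 0,"rz": 0}
  ]
}}

```text
time_s: 11.6
position: [0.5341, -0.1015, 0.1392]
tool_rot: [-180.0, 0.0, 35.8]
ft_force: [0.1, -0.3, -0.0]
grip_width: 0.0542
finger_force: 0.0
```

Emit:
{"fn": "jog_arm", "kwargs": {
  "deltas": [
    {"x": 0,"y": 0,"z": 0,"rx": 0,"ry": 0,"rz": 0},
    {"x": 0,"y": 0,"z": 0,"rx": 0,"ry": 0,"rz": 0},
    {"x": 0,"y": 0,"z": 0,"rx": 0,"ry": 0,"rz": 0},
    {"x": 0,"y": 0,"z": 0,"rx": 0,"ry": 0,"rz": 0},
    {"x": 0,"y": 0,"z": 0,"rx": 0,"ry": 0,"rz": 0},
    {"x": 0,"y": 0,"z": 0,"rx": 0,"ry": 0,"rz": 0}
  ],
  "gripper": 15
}}

```text
time_s: 12.35
position: [0.5349, -0.1019, 0.1407]
tool_rot: [179.9, -0.1, 35.8]
ft_force: [-2.7, -0.0, 5.5]
grip_width: 0.0222
finger_force: 58.7
```

The knob is gripped. Turning clockwise about the lever axis, 84 mm along tool +x; first 30°.

Emit:
{"fn": "jog_arm", "kwargs": {
  "deltas": [
    {"x": 0.3,"y": -7.3,"z": 0,"rx": 0,"ry": 0,"rz": 0.833},
    {"x": 1.3,"y": -14.6,"z": 0,"rx": 0,"ry": 0,"rz": 1.667},
    {"x": 2.9,"y": -21.7,"z": 0,"rx": 0,"ry": 0,"rz": 2.5},
    {"x": 5.1,"y": -28.7,"z": 0,"rx": 0,"ry": 0,"rz": 3.333},
    {"x": 7.9,"y": -35.5,"z": 0,"rx": 0,"ry": 0,"rz": 4.167},
    {"x": 11.3,"y": -42,"z": 0,"rx": 0,"ry": 0,"rz": 5},
    {"x": 11.3,"y": -42,"z": 0,"rx": 0,"ry": 0,"rz": 5}
  ]
}}

```text
time_s: 13.22
position: [0.5187, -0.0612, 0.1408]
tool_rot: [179.9, 0.0, 5.8]
ft_force: [-5.0, -2.6, 8.3]
grip_width: 0.0227
finger_force: 59.1
```

Emit:
{"fn": "jog_arm", "kwargs": {
  "deltas": [
    {"x": 0.3,"y": -7.3,"z": 0,"rx": 0,"ry": 0,"rz": 0.833},
    {"x": 1.3,"y": -14.6,"z": 0,"rx": 0,"ry": 0,"rz": 1.667},
    {"x": 2.9,"y": -21.7,"z": 0,"rx": 0,"ry": 0,"rz": 2.5},
    {"x": 5.1,"y": -28.7,"z": 0,"rx": 0,"ry": 0,"rz": 3.333},
    {"x": 7.9,"y": -35.5,"z": 0,"rx": 0,"ry": 0,"rz": 4.167},
    {"x": 11.3,"y": -42,"z": 0,"rx": 0,"ry": 0,"rz": 5},
    {"x": 13.5,"y": -45.8,"z": 0,"rx": 0,"ry": 0,"rz": 5.5},
    {"x": 13.5,"y": -45.8,"z": 0,"rx": 0,"ry": 0,"rz": 5.5}
  ]
}}

```text
time_s: 14.22
position: [0.5268, -0.0136, 0.1407]
tool_rot: [179.9, 0.1, -27.2]
ft_force: [-10.0, 0.5, 12.7]
grip_width: 0.0222
finger_force: 59.4
```

The lever is at about +0.41 rad and the cam about 1.07–1.1. Lift the lever off its serrations.

Emit:
{"fn": "jog_arm", "kwargs": {
  "deltas": [
    {"x": 0,"y": 0.5,"z": -2,"rx": 0,"ry": 0,"rz": 0},
    {"x": 0,"y": 1,"z": -4,"rx": 0,"ry": 0,"rz": 0},
    {"x": 0,"y": 1,"z": -6,"rx": 0,"ry": 0,"rz": 0},
    {"x": 0,"y": 1,"z": -8,"rx": 0,"ry": 0,"rz": 0},
    {"x": 0,"y": 1,"z": -8,"rx": 0,"ry": 0,"rz": 0}
  ]
}}

```text
time_s: 14.85
position: [0.5267, -0.0146, 0.1472]
tool_rot: [180.0, 0.1, -27.2]
ft_force: [-0.9, 1.1, -7.3]
grip_width: 0.0224
finger_force: 59.1
```

Lifted 6.5 mm (pull 7 N matches spring plus weight). Swing back three notches, about 69.5° including play.

Emit:
{"fn": "jog_arm", "kwargs": {
  "deltas": [
    {"x": 0.6,"y": 10.2,"z": 0,"rx": 0,"ry": 0,"rz": -1.167},
    {"x": 2.5,"y": 20.3,"z": 0,"rx": 0,"ry": 0,"rz": -2.333},
    {"x": 5.6,"y": 30.1,"z": 0,"rx": 0,"ry": 0,"rz": -3.5},
    {"x": 9.8,"y": 39.4,"z": 0,"rx": 0,"ry": 0,"rz": -4.667},
    {"x": 15.2,"y": 48.2,"z": 0,"rx": 0,"ry": 0,"rz": -5.833},
    {"x": 21.6,"y": 56.2,"z": 0,"rx": 0,"ry": 0,"rz": -7},
    {"x": 28.9,"y": 63.4,"z": 0,"rx": 0,"ry": 0,"rz": -8.167},
    {"x": 37,"y": 69.6,"z": 0,"rx": 0,"ry": 0,"rz": -9.333},
    {"x": 45.9,"y": 74.8,"z": 0,"rx": 0,"ry": 0,"rz": -10.5},
    {"x": 54.6,"y": 78.7,"z": 0,"rx": 0,"ry": 0,"rz": -11.583},
    {"x": 54.6,"y": 78.7,"z": 0,"rx": 0,"ry": 0,"rz": -11.583}
  ]
}}

```text
time_s: 16.23
position: [0.5411, -0.1095, 0.1477]
tool_rot: [180.0, -0.2, 42.3]
ft_force: [3.7, 4.9, -7.3]
grip_width: 0.0219
finger_force: 59.2
```

The lever is at about -0.82 rad. Let it down.

Emit:
{"fn": "jog_arm", "kwargs": {
  "deltas": [
    {"x": 0,"y": 0,"z": 2,"rx": 0,"ry": 0,"rz": 0},
    {"x": 0,"y": 0,"z": 4,"rx": 0,"ry": 0,"rz": 0},
    {"x": 0,"y": 0,"z": 5.5,"rx": 0,"ry": 0,"rz": 0},
    {"x": 0,"y": 0,"z": 7,"rx": 0,"ry": 0,"rz": 0},
    {"x": 0,"y": 0,"z": 7,"rx": 0,"ry": 0,"rz": 0}
  ]
}}

```text
time_s: 16.85
position: [0.541, -0.1093, 0.1411]
tool_rot: [179.9, -0.2, 42.3]
ft_force: [4.3, 2.8, -5.5]
grip_width: 0.0223
finger_force: 59.4
```

Emit:
{"fn": "jog_arm", "kwargs": {
  "deltas": [
    {"x": 0,"y": 0,"z": 0.7,"rx": 0,"ry": 0,"rz": 0},
    {"x": 0,"y": 0,"z": 1.3,"rx": 0,"ry": 0,"rz": 0},
    {"x": 0,"y": 0,"z": 1.3,"rx": 0,"ry": 0,"rz": 0}
  ]
}}

```text
time_s: 17.23
position: [0.541, -0.1098, 0.1406]
tool_rot: [179.9, -0.1, 42.3]
ft_force: [2.6, 4.6, 2.2]
grip_width: 0.0219
finger_force: 60.3
```

It's in the notch at the fully-down height. Turn on clockwise, 45° first.

Emit:
{"fn": "jog_arm", "kwargs": {
  "deltas": [
    {"x": 0.3,"y": -7.3,"z": 0,"rx": 0,"ry": 0,"rz": 0.833},
    {"x": 1.3,"y": -14.6,"z": 0,"rx": 0,"ry": 0,"rz": 1.667},
    {"x": 2.9,"y": -21.7,"z": 0,"rx": 0,"ry": 0,"rz": 2.5},
    {"x": 5.1,"y": -28.7,"z": 0,"rx": 0,"ry": 0,"rz": 3.333},
    {"x": 7.9,"y": -35.5,"z": 0,"rx": 0,"ry": 0,"rz": 4.167},
    {"x": 11.3,"y": -42,"z": 0,"rx": 0,"ry": 0,"rz": 5},
    {"x": 15.2,"y": -48.2,"z": 0,"rx": 0,"ry": 0,"rz": 5.833},
    {"x": 19.7,"y": -54,"z": 0,"rx": 0,"ry": 0,"rz": 6.667},
    {"x": 24.6,"y": -59.4,"z": 0,"rx": 0,"ry": 0,"rz": 7.5},
    {"x": 24.6,"y": -59.4,"z": 0,"rx": 0,"ry": 0,"rz": 7.5}
  ]
}}

```text
time_s: 18.48
position: [0.518, -0.0497, 0.1408]
tool_rot: [179.9, 0.0, -2.7]
ft_force: [-4.2, 1.8, 7.3]
grip_width: 0.0225
finger_force: 60.9
```

Emit:
{"fn": "jog_arm", "kwargs": {
  "deltas": [
    {"x": 0.1,"y": -3.7,"z": 0,"rx": 0,"ry": 0,"rz": 0.42},
    {"x": 0.2,"y": -5.9,"z": 0,"rx": 0,"ry": 0,"rz": 0.667},
    {"x": 0.2,"y": -5.9,"z": 0,"rx": 0,"ry": 0,"rz": 0.667}
  ]
}}

```text
time_s: 18.85
position: [0.5183, -0.044, 0.1408]
tool_rot: [179.9, 0.0, -6.7]
ft_force: [-5.7, 1.8, 8.0]
grip_width: 0.0222
finger_force: 61.0
```

Emit:
{"fn": "jog_arm", "kwargs": {
  "deltas": [
    {"x": 0,"y": -1.5,"z": 0,"rx": 0,"ry": 0,"rz": 0.167},
    {"x": 0.1,"y": -2.9,"z": 0,"rx": 0,"ry": 0,"rz": 0.333},
    {"x": 0.1,"y": -2.9,"z": 0,"rx": 0,"ry": 0,"rz": 0.333}
  ]
}}

```text
time_s: 19.23
position: [0.5186, -0.0411, 0.1408]
tool_rot: [179.9, 0.0, -8.7]
ft_force: [-6.4, 1.3, 10.1]
grip_width: 0.0224
finger_force: 61.0
```

Emit:
{"fn": "jog_arm", "kwargs": {
  "deltas": [
    {"x": 0,"y": -1.5,"z": 0,"rx": 0,"ry": 0,"rz": 0.167},
    {"x": 0.1,"y": -2.9,"z": 0,"rx": 0,"ry": 0,"rz": 0.333},
    {"x": 0.1,"y": -2.9,"z": 0,"rx": 0,"ry": 0,"rz": 0.333}
  ]
}}

```text
time_s: 19.6
position: [0.519, -0.0382, 0.1408]
tool_rot: [179.9, 0.1, -10.7]
ft_force: [-6.5, 2.3, 10.2]
grip_width: 0.0221
finger_force: 61.0
```

Emit:
{"fn": "jog_arm", "kwargs": {
  "deltas": [
    {"x": 0,"y": -1.5,"z": 0,"rx": 0,"ry": 0,"rz": 0.167},
    {"x": 0.1,"y": -2.9,"z": 0,"rx": 0,"ry": 0,"rz": 0.333},
    {"x": 0.1,"y": -2.9,"z": 0,"rx": 0,"ry": 0,"rz": 0.333}
  ]
}}

```text
time_s: 19.98
position: [0.5195, -0.0355, 0.1407]
tool_rot: [179.9, 0.1, -12.7]
ft_force: [-7.2, 2.2, 9.6]
grip_width: 0.0222
finger_force: 61.1
```

There's no end stop yet, although three notches should end near +0.06. I'll check numerically whether the jaw has actually moved, comparing the top view with the start.

```bash
python3 - <<'E'
from h import *
s=sensors.get_state(); print(s["ft_force"],s["wrist_torque"],s["joints"])
t=viewer.get_image("top"); save("t8",t); sd=viewer.get_image("side"); save("s8",sd); w=viewer.get_image("wrist"); save("w8",w)
g0=cv2.imread("pics/top0.png",0).astype(int); g=cv2.cvtColor(t,cv2.COLOR_RGB2GRAY).astype(int)
for v in(205,208,211,216,223,230,235): print(v,"0:",g0[v,258:330:2]); print(v,"1:",g[v,258:330:2])
for n,P in(("jar",(.61,.06,.13)),("jaw",(.607,.035,.095)),("fix",(.6117,.0859,.095)),("hub",(.602,-.0525,.12))): print(n,px("wrist",P),px("side",P),px("top",P))
E
```

```text
[-7.2347  2.1685  9.6151] [0.2348 1.1587 0.525 ] [-12.5271   5.1094 108.9848  -0.1211  65.9804  90.1973]
205 0: [103 140 145 145 144 144 145 143 144 143 145 144 145 145 145 144 145 145
 144 145 144 145 144 143 145 144 144 145 143 144 144 144 144 145 143 145]
205 1: [112 152 155 156 156 156 156 154 156 157 156 157 157 156 156 157 156 163
  56  45  47  28  37  46  44  27  14  40  34  31  29  20  23  64 107 137]
208 0: [103 146 147 148 148 130 121 132 126 137 153 148 145 144 144 144 144 144
 144 144 144 143 144 144 143 144 144 144 144 145 144 144 144 144 144 143]
208 1: [112 158 158 158 160 140 131 142 136 139 155 155 155 156 156 154 139 108
  49  49  50  21  52  49  43  11  35  45  43  40  41  42  42  36  34  37]
211 0: [114 145 105 103 116 128 119 138 137 123  13  82  94 132 144 145 144 145
 145 146 127 105 120 125 130 122 136 143 134 151 146 144 144 145 146 122]
211 1: [122 156 117 112 127 141 131 148 134 157 155 155 155 156 155 156 159  44
  53  57  38  42  53  55  35  19  49  50  49  48  48  44  46  42  42  41]
216 0: [103 116 127 122 112 132 133  76  22   5  31 118 148 145 144 145
[... 714 characters left out ...]
  58 123 147 148 149 154 141  24  43  55  70  82  50  52  56  47
  36  55  53  43  10  55  71  69  68  69  68  65  66  63  62  64  63  61]
235 0: [149 145 146 147 148 150 152 149 150 146 146 143 144 144 144 144 143 144
 145 149 126  95  26  29  21 122 126  96  64 115 123 127  40  89  88  67]
235 1: [160 156 157 158 161 161 162 159 161 158 156 155 157 147  45  55  53  20
  56  54  51   8  33  73  71  71  72  72  74  74  73  71  71  74  70  69]
jar [-36.192  151.4485] [330.1879 210.4586] [283.6349 217.992 ]
jaw [ 87.2955 133.766 ] [332.973 225.105] [296.9135 222.6216]
fix [-24.1072 155.4239] [326.9703 215.9268] [272.7647 220.2161]
hub [309.2351  85.4015] [345.3658 234.6048] [339.1132 223.2409]
```

```bash
python3 - <<'E'
from h import *
import pickle
i8=viewer.camera_info("wrist"); i2=pickle.load(open("w2.pkl","rb")); i7=pickle.load(open("w7.pkl","rb"))
a=-4.1*np.pi/180; xs=np.array([np.cos(a),np.sin(a)]); ys=np.array([-np.sin(a),np.cos(a)]); c=np.array([.6065,.0095])
def prof(f,i,x,z):
    g=cv2.imread(f,0); o=[]
    for y in np.arange(-.03,.04,.002):
        p=c+x*xs+y*ys; u,v=px("wrist",(*p,z),i).round().astype(int); o.append(g[v,u] if 0<=u<640 and 0<=v<480 else -1)
    return o
for x in(-.012,.0,.012):
    for f,i in(("w2",i2),("w8",i8)): print(x,f,*prof(f"pics/{f}.png",i,x,.095))
for y in(.0565,.0605): print("lid left edge top px",y,px("top",(.6100,y+.024,.130)),px("top",(.6095,y+.0239,.130)))
t=cv2.imread("pics/t8.png",0); print(t[214:226,268:278])
E
```

```text
-0.012 w2 68 66 71 79 81 80 78 81 81 85 82 135 171 174 140 70 64 58 160 179 153 76 67 53 56 53 49 46 52 182 195 195 196 198 196
-0.012 w8 151 132 138 139 146 147 146 148 150 132 133 137 131 98 77 78 169 231 226 203 73 74 164 224 214 46 43 44 49 49 48 49 85 88 87
0.0 w2 67 50 78 119 123 122 122 120 121 123 123 151 173 175 140 68 68 70 160 180 152 71 66 102 115 113 186 196 197 196 196 196 195 195 197
0.0 w8 240 240 239 240 240 240 240 240 240 240 170 169 95 74 72 73 192 227 220 192 71 70 162 217 212 73 82 82 82 86 86 87 89 89 82
0.012 w2 67 83 82 83 82 89 91 91 90 90 119 147 172 173 139 68 69 69 160 178 155 68 66 75 50 50 51 44 44 132 196 197 197 196 195
0.012 w8 205 204 205 205 206 204 204 204 205 204 204 201 202 129 74 75 180 225 221 207 69 70 162 215 212 41 42 41 43 46 46 51 96 94 99
lid left edge top px 0.0565 [273.5311 217.9113] [273.5744 218.1546]
lid left edge top px 0.0605 [271.5616 217.8957] [271.6047 218.139 ]
[[145 139 138 135 104 119 159 154 155 156]
 [143 140 142 130 112 139 159 155 155 154]
 [142 140 142 127 114 153 157 155 155 156]
 [142 141 143 122 111 161 156 155 156 155]
 [141 141 145 116 107 162 157 155 155 155]
 [143 140 143 116 104 162 157 155 155 155]
 [143 141 145 117 107 165 157 155 155 155]
 [142 141 146 115  80 149 160 156 155 156]
 [144 143 146 113  22 122 165 158 156 154]
 [143 142 147 117   0  88 151 162 156 156]
 [144 144 141  98   9  34 123 161 152 156]
 [145 146 136  89  20   9  84 144 160 158]]
```

The jaw has moved about 10 mm and the jar about 2 mm, so the cam is somewhere between 1.1 and 1.9. Continue in small steps and watch the force.

Emit:
{"fn": "jog_arm", "kwargs": {
  "deltas": [
    {"x": 0.1,"y": -2.9,"z": 0,"rx": 0,"ry": 0,"rz": 0.333},
    {"x": 0.3,"y": -6.5,"z": 0,"rx": 0,"ry": 0,"rz": 0.75},
    {"x": 0.3,"y": -6.5,"z": 0,"rx": 0,"ry": 0,"rz": 0.75}
  ]
}}

```text
time_s: 20.5
position: [0.5208, -0.03, 0.1407]
tool_rot: [179.8, 0.1, -17.1]
ft_force: [-9.4, -1.9, 9.9]
grip_width: 0.0224
finger_force: 61.2
```

```bash
cat > m.py <<'E'
from h import *
P=[]
for _ in range(2):
    i=viewer.camera_info("wrist"); w=viewer.get_image("wrist"); s=sensors.get_state()
print(s["time_s"],s["position"],s["tool_rot"],s["ft_force"],s["wrist_torque"])
d=s["position"][:2]-[.6017,-.0525]; th=np.arctan2(d[1],d[0]); print("phi",(np.radians(175.9)-th+np.pi)%(2*np.pi)-np.pi,"r",np.hypot(*d),"F_cw",s["ft_force"][:2]@[np.sin(th),-np.cos(th)])
a=-4.1*np.pi/180; xs=np.array([np.cos(a),np.sin(a)]); ys=np.array([-np.sin(a),np.cos(a)]); c=np.array([.6065,.0095])
g=cv2.cvtColor(w,cv2.COLOR_RGB2GRAY); ya=np.arange(-.01,.04,.0005)
q=np.array([px("wrist",(*(c+.006*xs+y*ys),.095),i) for y in ya],np.float32)
v=cv2.remap(g,q[:,0].reshape(1,-1),q[:,1].reshape(1,-1),cv2.INTER_LINEAR)[0].astype(int)
dv=np.diff(v); print("edges (y_s mm, step)",[(round(1e3*ya[k],1),dv[k-1:k+2].sum()) for k in range(1,len(dv)-1) if abs(dv[k])>18 and abs(dv[k])>=abs(dv[k-1:k+2]).max()])
E
python3 m.py
```

```text
20.6 [ 0.5208 -0.03    0.1406] [179.7784   0.1037 -17.11  ] [-8.9873 -2.2342 10.1051] [-0.2611  1.3738  0.8767]
phi 0.19960633150178797 r 0.08400493825340809 F_cw -4.5598464044383915
edges (y_s mm, step) [(np.float64(-6.5), np.int64(-92)), (np.float64(1.0), np.int64(110)), (np.float64(8.5), np.int64(-127)), (np.float64(13.0), np.int64(97)), (np.float64(18.5), np.int64(-166)), (np.float64(29.0), np.int64(40))]
```

Emit:
{"fn": "jog_arm", "kwargs": {
  "deltas": [
    {"x": 0.1,"y": -2.9,"z": 0,"rx": 0,"ry": 0,"rz": 0.333},
    {"x": 0.3,"y": -5.9,"z": 0,"rx": 0,"ry": 0,"rz": 0.667},
    {"x": 0.3,"y": -5.9,"z": 0,"rx": 0,"ry": 0,"rz": 0.667}
  ]
}}

```text
time_s: 20.98
position: [0.5233, -0.0249, 0.1406]
tool_rot: [179.8, 0.0, -21.3]
ft_force: [-7.3, -2.0, 8.8]
grip_width: 0.0225
finger_force: 61.1
```

```bash
python3 m.py
```

```text
21.075 [ 0.5234 -0.0249  0.1407] [179.8039  -0.0006 -21.2915] [-5.6499 -2.3453  8.2803] [-0.8305  1.138  -0.5109]
phi 0.2678010493276344 r 0.08300043059617011 F_cw -4.09232298593482
edges (y_s mm, step) [(np.float64(-6.5), np.int64(-91)), (np.float64(1.0), np.int64(114)), (np.float64(8.5), np.int64(-125)), (np.float64(13.0), np.int64(98)), (np.float64(13.5), np.int64(109)), (np.float64(18.5), np.int64(-167)), (np.float64(29.0), np.int64(45))]
```

```bash
python3 - <<'E'
from h import *
import pickle
a=-4.1*np.pi/180; xs=np.array([np.cos(a),np.sin(a)]); ys=np.array([-np.sin(a),np.cos(a)]); c=np.array([.6065,.0095])
ya=np.arange(-.02,.04,.00025)
# w8: pose reconstructed: same tool pose as recorded before; skip. use stored infos
for f in("w2","w7","w6"):
    i=pickle.load(open(f+".pkl","rb")); g=cv2.imread(f"pics/{f}.png",0)
    q=np.array([px("wrist",(*(c+.006*xs+y*ys),.095),i) for y in ya],np.float32)
    v=cv2.remap(g,q[:,0].reshape(1,-1),q[:,1].reshape(1,-1),cv2.INTER_LINEAR)[0].astype(int); v=cv2.blur(v.astype(np.float32).reshape(1,-1),(3,1))[0]
    dv=v[4:]-v[:-4]
    print(f,q[0],q[-1],[(round(1e3*ya[k+2],1),int(dv[k])) for k in range(1,len(dv)-1) if abs(dv[k])>25 and abs(dv[k])>=abs(dv[k-1:k+2]).max()])
g7=cv2.imread("pics/w7.png",0)
i=viewer.camera_info("wrist")
hs=[px("wrist",(.602,-.0525,z),i).round(1) for z in(.11,.115,.12)]; print("hub pred now",hs)
w=viewer.get_image("wrist"); save("w9",w); g=cv2.cvtColor(w,cv2.COLOR_RGB2GRAY); u,v=hs[1].astype(int)
roi=g[v-25:v+25,u-25:u+25]; m=(roi>120).astype(np.uint8); n,l,st,ce=cv2.connectedComponentsWithStats(m); print([(st[k].tolist(),(ce[k]+[u-25,v-25]).round(1)) for k in range(1,n) if st[k,4]>5])
E
```

```text
w2 [331.7154 253.8983] [332.3177 186.5354] [(np.float64(-1.5), -54), (np.float64(5.0), 45), (np.float64(10.5), -51), (np.float64(24.8), 64)]
w7 [263.2932  43.6246] [180.4365 -25.3416] [(np.float64(-15.7), -57), (np.float64(-11.0), 76), (np.float64(-3.5), -65), (np.float64(2.8), 70), (np.float64(8.0), -100), (np.float64(18.0), -35)]
w6 [325.9443 334.0254] [326.8801 249.4095] [(np.float64(-19.2), 41), (np.float64(-8.2), -55), (np.float64(6.0), 25), (np.float64(20.0), 41), (np.float64(20.3), 41)]
hub pred now [array([305.7,  90.9]), array([305.4,  90. ]), array([305. ,  89.1])]
[([7, 9, 32, 33, 540], array([302.6,  90.2]))]
```

The sprung face has stopped after 10.3 mm (on the jar) while the carriage has gone about 12 mm, so cam ≈1.7 and the springs are being squeezed. That matches two notches back, which ends at lever +0.41. Go on about 8°.

Emit:
{"fn": "jog_arm", "kwargs": {
  "deltas": [
    {"x": -0.5,"y": -2.9,"z": 0,"rx": 0,"ry": 0,"rz": 0.333},
    {"x": -0.4,"y": -5.8,"z": 0,"rx": 0,"ry": 0,"rz": 0.667},
    {"x": -0.3,"y": -8.7,"z": 0,"rx": 0,"ry": 0,"rz": 1},
    {"x": -0.3,"y": -8.7,"z": 0,"rx": 0,"ry": 0,"rz": 1}
  ]
}}

```text
time_s: 21.62
position: [0.5262, -0.0169, 0.1408]
tool_rot: [179.8, -0.0, -27.3]
ft_force: [-8.7, -4.9, 10.0]
grip_width: 0.0218
finger_force: 61.3
```

```bash
python3 m.py
```

```text
21.725 [ 0.5261 -0.017   0.1408] [179.7778  -0.008  -27.3323] [-7.8551 -4.4639  9.72  ] [-0.7861  1.1202 -0.7732]
phi 0.367792720780197 r 0.08349328226591479 F_cw -7.381133320728598
edges (y_s mm, step) [(np.float64(-6.5), np.int64(-89)), (np.float64(1.0), np.int64(114)), (np.float64(8.5), np.int64(-121)), (np.float64(13.5), np.int64(109)), (np.float64(18.5), np.int64(-167)), (np.float64(29.0), np.int64(47))]
```

The jaw edges haven't moved over the last 0.17 rad. I'll check in the wrist image where the lever actually points.

```bash
cat > lev.py <<'E'
from h import *
def lever(g,i,z=.125):
    A=np.array([.602,-.0525]); best=[]
    for ph in np.arange(-.9,.6,.01):
        th=np.radians(175.9)-ph; d=np.array([np.cos(th),np.sin(th)]); n=np.array([-d[1],d[0]]); val=[]
        for r in np.arange(.032,.066,.002):
            for o in(-.003,0,.003):
                u,v=px("wrist",(*(A+r*d+o*n),z),i); 
                if 0<=u<640 and 0<=v<480: val.append(g[int(v),int(u)])
        best.append((np.mean(val) if len(val)>20 else 255,round(ph,2)))
    return sorted(best)[:4]
if __name__=="__main__":
    import pickle
    print("w7",lever(cv2.imread("pics/w7.png",0),pickle.load(open("w7.pkl","rb"))))
    i=viewer.camera_info("wrist"); w=viewer.get_image("wrist"); save("w10",w); g=cv2.cvtColor(w,cv2.COLOR_RGB2GRAY); print("now",lever(g,i))
    for v in(130,150,170,190,210,230): print(v,[(k*4) for k in range(40,130) if g[v,k*4]<60])
E
python3 lev.py
```

```text
w7 [(np.float64(46.01960784313726), np.float64(-0.73)), (np.float64(46.294117647058826), np.float64(-0.74)), (np.float64(46.72549019607843), np.float64(-0.72)), (np.float64(47.431372549019606), np.float64(-0.71))]
now [(np.float64(39.490196078431374), np.float64(0.31)), (np.float64(39.666666666666664), np.float64(0.32)), (np.float64(40.254901960784316), np.float64(0.33)), (np.float64(40.6078431372549), np.float64(0.34))]
130 [256, 260, 264, 268, 272, 276, 280, 284, 288, 292, 296, 300, 304, 308, 312, 316, 320, 324, 328, 332, 336, 340, 344, 348]
150 [284, 288, 292, 296, 300, 304, 308, 312, 316, 320, 324]
170 [292, 296, 300, 304, 308, 312, 316, 320, 324]
190 [244, 248, 252, 264, 268, 272, 276, 280, 292, 296, 300, 304, 308, 312, 316, 320, 324]
210 [248, 252, 264, 268, 272, 292, 296, 300, 304, 308, 312, 316, 320, 324, 328]
230 [296, 300, 304, 308, 312, 316, 320, 324, 328]
```

```bash
python3 - <<'E'
from h import *
import pickle
s=sensors.get_state(); i=viewer.camera_info("wrist")
def T(p,r): M=np.eye(4); M[:3,:3]=R.from_euler("xyz",r,degrees=True).as_matrix(); M[:3,3]=p; return M
def C(i): M=np.eye(4); M[:3,:3]=cv2.Rodrigues(np.array(i["rvec"],float))[0]; M[:3,3]=np.ravel(i["tvec"]); return M
X=C(i)@T(s["position"],s["tool_rot"])
def info(p,r): M=X@np.linalg.inv(T(p,r)); return dict(i,rvec=cv2.Rodrigues(M[:3,:3])[0],tvec=M[:3,3])
L={"w7":pickle.load(open("w7.pkl","rb")),"w8":info((.5195,-.0355,.1407),(179.85,.1,-12.7)),"w9":info((.5234,-.0249,.1407),(179.8,0,-21.29)),"w10":i}
a=-4.1*np.pi/180; xs=np.array([np.cos(a),np.sin(a)]); ys=np.array([-np.sin(a),np.cos(a)]); c=np.array([.6065,.0095])
ya=np.arange(-.022,.035,.0002)
for f,j in L.items():
    g=cv2.imread(f"pics/{f}.png",0)
    u,v=px("wrist",(.602,-.0525,.117),j).astype(int); roi=g[v-25:v+25,u-25:u+25]; n,l,st,ce=cv2.connectedComponentsWithStats((roi>120).astype(np.uint8)); k=1+st[1:,4].argmax()
    off=(st[k,:2]+st[k,2:4]/2+[u-25,v-25]-px("wrist",(.602,-.0525,.117),j)); print(f,"hub off",off,st[k].tolist())
    for x in(-.006,.006):
        q=np.array([px("wrist",(*(c+x*xs+y*ys),.095),j)+off for y in ya],np.float32)
        v=cv2.GaussianBlur(cv2.remap(g,q[:,0].reshape(1,-1),q[:,1].reshape(1,-1),cv2.INTER_LINEAR).astype(np.float32),(9,1),2)[0]; dv=v[5:]-v[:-5]
        print("  ",x,[(round(1e3*ya[k+2],1),int(dv[k])) for k in range(2,len(dv)-2) if abs(dv[k])>22 and abs(dv[k])>=abs(dv[k-2:k+3]).max()])
E
```

```text
w7 hub off [-1.0302 -0.6227] [14, 14, 20, 21, 244]
   -0.006 [(np.float64(-16.6), -45), (np.float64(-11.8), 72), (np.float64(-4.2), -59), (np.float64(2.0), 65), (np.float64(7.2), -89), (np.float64(32.8), -51)]
   0.006 [(np.float64(-21.0), -48), (np.float64(-16.6), -49), (np.float64(-11.8), 70), (np.float64(-4.2), -61), (np.float64(2.0), 65), (np.float64(7.2), -89), (np.float64(17.4), -30)]
w8 hub off [-1.9683  0.0379] [8, 9, 32, 33, 550]
   -0.006 [(np.float64(-11.8), -50), (np.float64(-7.4), -62), (np.float64(0.4), 79), (np.float64(7.4), -94), (np.float64(12.6), 73), (np.float64(17.6), -112), (np.float64(27.8), 27)]
   0.006 [(np.float64(-12.8), -48), (np.float64(-7.4), -65), (np.float64(0.4), 78), (np.float64(7.4), -90), (np.float64(12.4), 71), (np.float64(17.6), -113), (np.float64(28.2), 30)]
w9 hub off [-1.9348  0.7145] [8, 10, 32, 33, 538]
   -0.006 [(np.float64(-12.0), -51), (np.float64(-7.4), -60), (np.float64(0.4), 78), (np.float64(7.4), -91), (np.float64(12.6), 72), (np.float64(17.8), -112), (np.float64(27.8), 28)]
   0.006 [(np.float64(-12.8), -48), (np.float64(-7.2), -62), (np.float64(0.4), 76), (np.float64(7.4), -90), (np.float64(12.6), 73), (np.float64(17.6), -115), (np.float64(28.2), 30)]
w10 hub off [-2.049   1.0534] [8, 10, 31, 33, 536]
   -0.006 [(np.float64(-11.8), -49), (np.float64(-7.2), -61), (np.float64(0.2), 77), (np.float64(7.4), -91), (np.float64(12.6), 73), (np.float64(17.8), -110), (np.float64(27.8), 29)]
   0.006 [(np.float64(-12.6), -48), (np.float64(-7.4), -63), (np.float64(0.2), 75), (np.float64(7.4), -87), (np.float64(12.6), 71), (np.float64(17.6), -112), (np.float64(28.2), 33)]
```

The jaw has stood still since lever +0.13: carriage at about 12–13 mm, face squeezed on the jar. So the cam looks to be at its end, and the lever has ridden on over its serrations. The next notch lies at +0.41, so turn the last few degrees to it.

Emit:
{"fn": "jog_arm", "kwargs": {
  "deltas": [
    {"x": 0,"y": -1.5,"z": 0,"rx": 0,"ry": 0,"rz": 0.167},
    {"x": 0.1,"y": -2.9,"z": 0,"rx": 0,"ry": 0,"rz": 0.333},
    {"x": 0.1,"y": -2.9,"z": 0,"rx": 0,"ry": 0,"rz": 0.333}
  ]
}}

```text
time_s: 22.15
position: [0.5274, -0.0144, 0.1408]
tool_rot: [179.8, 0.0, -29.3]
ft_force: [-9.3, -4.0, 10.3]
grip_width: 0.0223
finger_force: 61.3
```

```bash
python3 m.py; python3 lev.py | grep now
```

```text
22.25 [ 0.5274 -0.0144  0.1408] [179.768    0.0045 -29.3151] [-9.5218 -5.0146 10.3462] [-0.7863  1.3252 -0.6941]
phi 0.40215467335996813 r 0.08349205943464644 F_cw -8.80618443617896
edges (y_s mm, step) [(np.float64(-6.5), np.int64(-91)), (np.float64(1.0), np.int64(114)), (np.float64(8.5), np.int64(-122)), (np.float64(13.0), np.int64(95)), (np.float64(18.5), np.int64(-167)), (np.float64(29.0), np.int64(46))]
now [(np.float64(39.549019607843135), np.float64(0.35)), (np.float64(39.549019607843135), np.float64(0.36)), (np.float64(39.76470588235294), np.float64(0.34)), (np.float64(40.450980392156865), np.float64(0.37))]
```

Emit:
{"fn": "jog_arm", "kwargs": {
  "deltas": [
    {"x": 0,"y": 0,"z": 0,"rx": 0,"ry": 0,"rz": 0},
    {"x": 0,"y": 0,"z": 0,"rx": 0,"ry": 0,"rz": 0},
    {"x": 0,"y": 0,"z": 0,"rx": 0,"ry": 0,"rz": 0},
    {"x": 0,"y": 0,"z": 0,"rx": 0,"ry": 0,"rz": 0}
  ],
  "gripper": 50
}}

```text
time_s: 22.8
position: [0.5282, -0.0123, 0.1392]
tool_rot: [180.0, 0.0, -29.2]
ft_force: [0.2, 0.4, -0.3]
grip_width: 0.0503
finger_force: 0.0
```

```bash
python3 m.py; python3 lev.py | grep now
```

```text
22.9 [ 0.5282 -0.0123  0.1392] [179.9948   0.0064 -29.2185] [-0.1963  0.0229  0.933 ] [ 0.0329 -0.0329  0.0028]
phi 0.4291382260859171 r 0.08382441980090882 F_cw -0.07413850400039544
edges (y_s mm, step) [(np.float64(-6.0), np.int64(-86)), (np.float64(1.0), np.int64(113)), (np.float64(8.5), np.int64(-123)), (np.float64(13.5), np.int64(110)), (np.float64(18.5), np.int64(-167)), (np.float64(29.0), np.int64(47))]
now [(np.float64(39.05882352941177), np.float64(0.36)), (np.float64(39.333333333333336), np.float64(0.37)), (np.float64(39.705882352941174), np.float64(0.35)), (np.float64(40.470588235294116), np.float64(0.38))]
```

Released: the lever stays put and the jaw hasn't moved. I'll raise the arm clear and measure the jaw travel cleanly from the fixed top camera, against the start picture.

Emit:
{"fn": "jog_arm", "kwargs": {
  "deltas": [
    {"x": 0,"y": 0,"z": -20,"rx": 0,"ry": 0,"rz": 0},
    {"x": 0,"y": 0,"z": -60,"rx": 0,"ry": 0,"rz": 0},
    {"x": 0,"y": 20,"z": -100,"rx": 0,"ry": 0,"rz": 0},
    {"x": 5,"y": 70,"z": -110,"rx": 0,"ry": 0,"rz": 0},
    {"x": 10,"y": 125,"z": -110,"rx": 0,"ry": 0,"rz": 0},
    {"x": 15,"y": 180,"z": -110,"rx": 0,"ry": 0,"rz": 0},
    {"x": 20,"y": 235,"z": -110,"rx": 0,"ry": 0,"rz": 0},
    {"x": 25,"y": 285,"z": -110,"rx": 0,"ry": 0,"rz": 0},
    {"x": 28,"y": 310,"z": -110,"rx": 0,"ry": 0,"rz": 0},
    {"x": 28,"y": 310,"z": -110,"rx": 0,"ry": 0,"rz": 0}
  ]
}}

```text
time_s: 24.2
position: [0.4005, -0.2979, 0.2492]
tool_rot: [180.0, 0.0, -29.4]
ft_force: [1.2, 0.2, 0.0]
grip_width: 0.0499
finger_force: 0.0
```

```bash
python3 - <<'E'
from h import *
t=viewer.get_image("top"); save("t11",t); s=viewer.get_image("side"); save("s11",s); print(sensors.get_state()["position"])
g0=cv2.imread("pics/top0.png",0); g1=cv2.imread("pics/t11.png",0)
a=-4.1*np.pi/180; xs=np.array([np.cos(a),np.sin(a)]); ys=np.array([-np.sin(a),np.cos(a)]); c=np.array([.6065,.0085])
ya=np.arange(-.05,.07,.00025)
def edges(g,x,z=.095):
    q=np.array([px("top",(*(c+x*xs+y*ys),z)) for y in ya],np.float32)
    v=cv2.GaussianBlur(cv2.remap(g,q[:,0].reshape(1,-1),q[:,1].reshape(1,-1),cv2.INTER_CUBIC).astype(np.float32),(7,1),2)[0]; dv=v[6:]-v[:-6]
    return [(round(1e3*ya[k+3],1),int(dv[k])) for k in range(3,len(dv)-3) if abs(dv[k])>14 and abs(dv[k])>=abs(dv[k-3:k+4]).max()]
for x in(-.018,-.006,0.,.006,.018):
    print(x,"t0",edges(g0,x)); print(x,"t1",edges(g1,x))
def knob(g):
    m=(g[200:300,320:400]<30).astype(np.uint8); return m
# lever angle from dark pixels 30..66mm from hub
from math import cos,sin
for n,g in(("t0",g0),("t1",g1)):
    b=[]
    for ph in np.arange(-.9,.6,.01):
        th=np.radians(175.9)-ph; b.append((np.mean([g[tuple(px("top",(.602+r*cos(th),-.0525+r*sin(th),.125)).round().astype(int)[::-1])] for r in np.arange(.045,.09,.002)]),round(ph,2)))
    print(n,sorted(b)[:4])
E
```

```text
[ 0.4013 -0.2961  0.2492]
-0.018 t0 [(np.float64(-42.5), -18), (np.float64(-40.0), -22), (np.float64(-35.7), 19), (np.float64(-31.5), -17), (np.float64(-28.5), 42), (np.float64(-12.0), -20), (np.float64(-8.7), 16), (np.float64(-2.2), -40), (np.float64(3.0), 45), (np.float64(19.8), -48), (np.float64(24.8), 53), (np.float64(56.5), -19), (np.float64(65.3), -37)]
-0.018 t1 [(np.float64(-45.8), 46), (np.float64(-40.2), -24), (np.float64(-35.7), 18), (np.float64(-31.5), -18), (np.float64(-28.5), 44), (np.float64(0.3), -47), (np.float64(3.3), 48), (np.float64(11.0), -53), (np.float64(15.5), 68), (np.float64(31.5), -62), (np.float64(49.3), 18), (np.float64(64.8), -31)]
-0.006 t0 [(np.float64(-48.5), -15), (np.float64(-40.7), 57), (np.float64(-33.7), 15), (np.float64(-16.5), -21), (np.float64(-13.7), -24), (np.float64(-10.2), 32), (np.float64(-3.2), -15), (np.float64(1.5), -28), (np.float64(4.5), 41), (np.float64(9.8), -65), (np.float64(18.8), 58), (np.float64(64.3), -21)]
-0.006 t1 [(np.float64(-41.0), 56), (np.float64(-33.7), 16), (np.float64(-1.0), -33), (np.float64(2.8), 25), (np.float64(
[... 249 characters left out ...]
p.float64(-0.7), -15), (np.float64(1.3), -16), (np.float64(4.8), 33), (np.float64(11.3), -54), (np.float64(15.0), 86)]
0.0 t1 [(np.float64(-44.8), -17), (np.float64(-40.0), 71), (np.float64(-34.2), 16), (np.float64(-3.2), -20), (np.float64(-0.5), -26), (np.float64(2.8), 33), (np.float64(8.8), -17), (np.float64(12.3), -28), (np.float64(15.8), 38), (np.float64(21.5), -40), (np.float64(30.8), 42)]Traceback (most recent call last):
  File "<stdin>", line 11, in <module>
  File "<stdin>", line 7, in edges
  File "h.py", line 13, in px
    c=info or viewer.camera_info(name); K=np.array(c["camera_matrix"])
              ~~~~~~~~~~~~~~~~~~^^^^^^
ValueError: time passes only in moves, steps and waits
```

Jaw travel from the fixed camera: carriage 12.7 mm, face 10.9 mm, so the cam is at about 1.85–1.9, its end. Now I need to know whether the lever is down. The hub rises with it, so I'll compare the hub cap's pixel height with the start picture.

```bash
python3 - <<'E'
from h import *
from math import cos,sin
ct=viewer.camera_info("top"); cs=viewer.camera_info("side")
for n in("top0","t11"):
    g=cv2.imread(f"pics/{n}.png",0); b=[]
    for ph in np.arange(-.9,.6,.01):
        th=np.radians(175.9)-ph; b.append((np.mean([g[tuple(px("top",(.602+r*cos(th),-.0525+r*sin(th),.125),ct).round().astype(int)[::-1])] for r in np.arange(.045,.09,.002)]),round(ph,2)))
    print(n,sorted(b)[:4])
u,v=px("side",(.602,-.0525,.12),cs).astype(int); z0=px("side",(.602,-.0525,.12),cs); print(z0,"2.5mm up:",px("side",(.602,-.0525,.1225),cs)-z0)
for n in("side0","s7","s11"):
    g=cv2.imread(f"pics/{n}.png",0); print(n); print(g[v-10:v+8,u-10:u+12])
E
```

```text
top0 [(np.float64(9.521739130434783), np.float64(-0.64)), (np.float64(10.130434782608695), np.float64(-0.63)), (np.float64(11.782608695652174), np.float64(-0.62)), (np.float64(13.0), np.float64(-0.76))]
t11 [(np.float64(13.0), np.float64(0.46)), (np.float64(13.173913043478262), np.float64(0.45)), (np.float64(13.652173913043478), np.float64(0.33)), (np.float64(13.826086956521738), np.float64(0.32))]
[345.3658 234.6048] 2.5mm up: [ 0.0186 -0.746 ]
side0
[[120 126 166 171 133 101 151 177 182 183 183 182 182 181 183 187 178 189
  195 195 196 195]
 [154 137 145 127  94 111 143 171 181 182 183 182 182 181 181 182 185 190
  194 195 196 196]
 [173 132  78  55  89 150 167 170 171 177 183 183 182 182 181 181 182 183
  187 194 195 196]
 [138  79  54  47  66 134 157 158 160 174 182 182 183 182 181 181 181 183
  182 184 192 196]
 [105  68  93 120 126 134 135 130 145 171 182 182 184 183 181 181 181 181
  184 176 188 196]
 [137 128 134 149 149 144 134 111 104 159 175 179 183 183 182 181 180 180
  181 184 190 194]
 [144 143 126 107 105 117 128 128 141 163 168 175 181 183 183 182 180 180
  180 182 18
[... 3687 characters left out ...]
0 104  85  57  98 158 193 201
  199 198 198 197]
 [ 75  88  87  92  79  61  54  54 110 131 116 145 115  54  55  73 160 195
  201 200 198 197]
 [ 54  57  60  62  57  54  54  54  99 126 119 132 104  52  55  55  95 163
  194 200 199 198]
 [ 53  57  54  55  53  54  54  55  59  65  73  66  59  55  54  56  51 108
  181 200 200 198]
 [ 49  51  50  52  50  53  53  55  54  53  54  54  55  55  55  52  52  93
  178 199 199 199]
 [ 46  48  47  50  51  52  54  53  58  60  60  60  57  54  53  50  51  48
  173 199 199 199]
 [116  99  68  48  48  50  49  52  57  61  57  62  57  50  52  50  49  58
  164 194 198 199]
 [156 142 107  62  49  51  50  52  53  52  54  55  52  48  53  50  49  67
  152 190 198 198]]
```

The hub cap and rim are pixel-identical between the start and now in the side camera (2.5 mm of lift would shift them 0.75 px), so the lever is down, at about +0.39 rad. For margin on the cam angle, I'll go back and push the knob gently clockwise to the stop with the fingers loosely round it.

Emit:
{"fn": "jog_arm", "kwargs": {
  "deltas": [
    {"x": -3,"y": -25,"z": 0,"rx": 0,"ry": 0,"rz": 0},
    {"x": -8,"y": -75,"z": 0,"rx": 0,"ry": 0,"rz": 0},
    {"x": -13,"y": -130,"z": 0,"rx": 0,"ry": 0,"rz": 0},
    {"x": -18,"y": -185,"z": 0,"rx": 0,"ry": 0,"rz": 0},
    {"x": -23,"y": -240,"z": 0,"rx": 0,"ry": 0,"rz": 0},
    {"x": -28,"y": -290,"z": 0,"rx": 0,"ry": 0,"rz": 0},
    {"x": -28,"y": -309,"z": 20,"rx": 0,"ry": 0,"rz": 0},
    {"x": -28,"y": -309,"z": 60,"rx": 0,"ry": 0,"rz": 0},
    {"x": -28,"y": -309,"z": 95,"rx": 0,"ry": 0,"rz": 0},
    {"x": -28,"y": -309,"z": 109,"rx": 0,"ry": 0,"rz": 0},
    {"x": -28,"y": -309,"z": 109,"rx": 0,"ry": 0,"rz": 0}
  ]
}}

```text
time_s: 25.68
position: [0.5271, -0.0123, 0.1398]
tool_rot: [180.0, 0.1, -29.2]
ft_force: [-0.6, -0.1, 0.8]
grip_width: 0.0499
finger_force: 0.0
```

Emit:
{"fn": "jog_arm", "kwargs": {
  "deltas": [
    {"x": 0,"y": 0,"z": 0,"rx": 0,"ry": 0,"rz": 0},
    {"x": 0,"y": 0,"z": 0,"rx": 0,"ry": 0,"rz": 0},
    {"x": 0,"y": 0,"z": 0,"rx": 0,"ry": 0,"rz": 0}
  ],
  "gripper": 36
}}

```text
time_s: 26.05
position: [0.5283, -0.0134, 0.1413]
tool_rot: [-180.0, -0.1, -29.2]
ft_force: [0.4, -0.3, -0.7]
grip_width: 0.0358
finger_force: 0.0
```

Emit:
{"fn": "jog_arm", "kwargs": {
  "deltas": [
    {"x": 0,"y": -1,"z": 0,"rx": 0,"ry": 0,"rz": 0},
    {"x": 0,"y": -2,"z": 0,"rx": 0,"ry": 0,"rz": 0},
    {"x": 0,"y": -3,"z": 0,"rx": 0,"ry": 0,"rz": 0},
    {"x": 0,"y": -3,"z": 0,"rx": 0,"ry": 0,"rz": 0}
  ]
}}

```text
time_s: 26.55
position: [0.5292, -0.0105, 0.1402]
tool_rot: [180.0, 0.0, -29.2]
ft_force: [0.0, 0.1, -0.1]
grip_width: 0.0361
finger_force: 0.0
```

No contact yet, so continue in small steps.

Emit:
{"fn": "jog_arm", "kwargs": {
  "deltas": [
    {"x": 0,"y": -1,"z": 0,"rx": 0,"ry": 0,"rz": 0},
    {"x": 0,"y": -2,"z": 0,"rx": 0,"ry": 0,"rz": 0},
    {"x": 0,"y": -2,"z": 0,"rx": 0,"ry": 0,"rz": 0}
  ]
}}

```text
time_s: 26.92
position: [0.5301, -0.0088, 0.1403]
tool_rot: [180.0, 0.0, -29.2]
ft_force: [-0.1, 0.7, 0.3]
grip_width: 0.0359
finger_force: 0.0
```

Emit:
{"fn": "jog_arm", "kwargs": {
  "deltas": [
    {"x": 0,"y": -1,"z": 0,"rx": 0,"ry": 0,"rz": 0},
    {"x": 0,"y": -2,"z": 0,"rx": 0,"ry": 0,"rz": 0},
    {"x": 0,"y": -2,"z": 0,"rx": 0,"ry": 0,"rz": 0}
  ]
}}

```text
time_s: 27.3
position: [0.5311, -0.007, 0.1403]
tool_rot: [-180.0, -0.0, -29.2]
ft_force: [0.4, 0.7, -0.1]
grip_width: 0.036
finger_force: 0.0
```

Emit:
{"fn": "jog_arm", "kwargs": {
  "deltas": [
    {"x": 0,"y": -1,"z": 0,"rx": 0,"ry": 0,"rz": 0},
    {"x": 0,"y": -2,"z": 0,"rx": 0,"ry": 0,"rz": 0},
    {"x": 0,"y": -2,"z": 0,"rx": 0,"ry": 0,"rz": 0}
  ]
}}

```text
time_s: 27.68
position: [0.5321, -0.0052, 0.1403]
tool_rot: [-180.0, 0.0, -29.2]
ft_force: [0.1, -0.3, -0.1]
grip_width: 0.0359
finger_force: 0.0
```

```bash
python3 m.py; python3 lev.py | grep now
```

```text
27.775 [ 0.5322 -0.0053  0.1403] [-179.9942   -0.0093  -29.222 ] [-0.5155 -0.3994  0.1097] [-0.0028  0.044   0.0033]
phi 0.5248941012139596 r 0.08405185409679779 F_cw -0.6199974140597286
edges (y_s mm, step) [(np.float64(-5.0), np.int64(-89)), (np.float64(1.5), np.int64(122)), (np.float64(8.5), np.int64(-130)), (np.float64(13.5), np.int64(111)), (np.float64(19.0), np.int64(-154)), (np.float64(29.0), np.int64(47))]
now [(np.float64(38.490196078431374), np.float64(0.42)), (np.float64(38.90196078431372), np.float64(0.41)), (np.float64(39.1764705882353), np.float64(0.43)), (np.float64(39.78431372549019), np.float64(0.44))]
```

Emit:
{"fn": "jog_arm", "kwargs": {
  "deltas": [
    {"x": 0,"y": -0.7,"z": 0,"rx": 0,"ry": 0,"rz": 0},
    {"x": 0,"y": -1.5,"z": 0,"rx": 0,"ry": 0,"rz": 0},
    {"x": 0,"y": -1.5,"z": 0,"rx": 0,"ry": 0,"rz": 0}
  ]
}}

```text
time_s: 28.2
position: [0.5327, -0.004, 0.1403]
tool_rot: [180.0, 0.0, -29.2]
ft_force: [-0.5, -0.9, 0.8]
grip_width: 0.0358
finger_force: 0.4
```

Emit:
{"fn": "jog_arm", "kwargs": {
  "deltas": [
    {"x": 0,"y": -0.7,"z": 0,"rx": 0,"ry": 0,"rz": 0},
    {"x": 0,"y": -1.5,"z": 0,"rx": 0,"ry": 0,"rz": 0},
    {"x": 0,"y": -1.5,"z": 0,"rx": 0,"ry": 0,"rz": 0}
  ]
}}

```text
time_s: 28.58
position: [0.5333, -0.0029, 0.1402]
tool_rot: [180.0, 0.0, -29.2]
ft_force: [-2.5, -1.9, 2.0]
grip_width: 0.0358
finger_force: 1.8
```

```bash
python3 m.py; python3 lev.py | grep now
```

```text
28.675 [ 0.5333 -0.0029  0.1403] [179.9662   0.0268 -29.2252] [-3.4977 -3.2773  1.6236] [-0.4135  0.63    0.0725]
phi 0.5560066742080569 r 0.08452691420436495 F_cw -4.706605733594268
edges (y_s mm, step) [(np.float64(-5.0), np.int64(-92)), (np.float64(1.5), np.int64(121)), (np.float64(8.5), np.int64(-131)), (np.float64(13.5), np.int64(109)), (np.float64(19.0), np.int64(-158))]
now [(np.float64(37.549019607843135), np.float64(0.46)), (np.float64(37.745098039215684), np.float64(0.44)), (np.float64(37.98039215686274), np.float64(0.45)), (np.float64(38.3921568627451), np.float64(0.47))]
```

Emit:
{"fn": "jog_arm", "kwargs": {
  "deltas": [
    {"x": 0,"y": -0.7,"z": 0,"rx": 0,"ry": 0,"rz": 0},
    {"x": 0,"y": -1.5,"z": 0,"rx": 0,"ry": 0,"rz": 0},
    {"x": 0,"y": -1.5,"z": 0,"rx": 0,"ry": 0,"rz": 0}
  ]
}}

```text
time_s: 29.1
position: [0.5335, -0.0022, 0.1401]
tool_rot: [179.9, 0.1, -29.2]
ft_force: [-5.6, -4.6, 3.7]
grip_width: 0.0358
finger_force: 3.8
```

```bash
python3 m.py; python3 lev.py | grep now
```

```text
29.2 [ 0.5335 -0.0021  0.1402] [179.8813   0.0585 -29.2279] [-5.9766 -4.8769  3.0798] [-0.8897  0.9602 -0.041 ]
phi 0.5647904877312806 r 0.0847501893855787 F_cw -7.474035564403959
edges (y_s mm, step) [(np.float64(-4.5), np.int64(-90)), (np.float64(1.5), np.int64(123)), (np.float64(8.5), np.int64(-133)), (np.float64(13.5), np.int64(107)), (np.float64(19.0), np.int64(-162)), (np.float64(29.0), np.int64(45)), (np.float64(29.5), np.int64(47))]
now [(np.float64(37.31372549019608), np.float64(0.46)), (np.float64(37.549019607843135), np.float64(0.47)), (np.float64(37.6078431372549), np.float64(0.45)), (np.float64(37.98039215686274), np.float64(0.48))]
```

The lever now rests against the left buffer with firm resistance. One check that it's engaged: nudge it back gently. It should move only within the notch play (~7 mm at the knob), then resist.

Emit:
{"fn": "jog_arm", "kwargs": {
  "deltas": [
    {"x": 0,"y": 3,"z": 0,"rx": 0,"ry": 0,"rz": 0},
    {"x": 0,"y": 7,"z": 0,"rx": 0,"ry": 0,"rz": 0},
    {"x": 0,"y": 7,"z": 0,"rx": 0,"ry": 0,"rz": 0}
  ]
}}

```text
time_s: 29.62
position: [0.5311, -0.0075, 0.1404]
tool_rot: [-180.0, -0.0, -29.2]
ft_force: [0.1, 0.1, -0.1]
grip_width: 0.0361
finger_force: 0.0
```

Emit:
{"fn": "jog_arm", "kwargs": {
  "deltas": [
    {"x": 0,"y": 1,"z": 0,"rx": 0,"ry": 0,"rz": 0},
    {"x": 0,"y": 2,"z": 0,"rx": 0,"ry": 0,"rz": 0},
    {"x": 0,"y": 2,"z": 0,"rx": 0,"ry": 0,"rz": 0}
  ],
  "gripper": 28
}}

```text
time_s: 30.0
position: [0.5299, -0.0092, 0.1403]
tool_rot: [-180.0, -0.0, -29.2]
ft_force: [0.5, 0.3, -0.9]
grip_width: 0.0281
finger_force: 0.0
```

Emit:
{"fn": "jog_arm", "kwargs": {
  "deltas": [
    {"x": 0,"y": 1,"z": 0,"rx": 0,"ry": 0,"rz": 0},
    {"x": 0,"y": 2,"z": 0,"rx": 0,"ry": 0,"rz": 0},
    {"x": 0,"y": 2,"z": 0,"rx": 0,"ry": 0,"rz": 0}
  ]
}}

```text
time_s: 30.38
position: [0.5289, -0.0111, 0.1403]
tool_rot: [180.0, 0.0, -29.2]
ft_force: [0.4, -0.1, -0.0]
grip_width: 0.0279
finger_force: 0.0
```

Emit:
{"fn": "jog_arm", "kwargs": {
  "deltas": [
    {"x": 0,"y": 1,"z": 0,"rx": 0,"ry": 0,"rz": 0},
    {"x": 0,"y": 2,"z": 0,"rx": 0,"ry": 0,"rz": 0},
    {"x": 0,"y": 2,"z": 0,"rx": 0,"ry": 0,"rz": 0}
  ]
}}

```text
time_s: 30.75
position: [0.5279, -0.0128, 0.1403]
tool_rot: [180.0, -0.0, -29.2]
ft_force: [0.0, -0.3, -0.3]
grip_width: 0.0278
finger_force: 0.0
```

```bash
python3 m.py; python3 lev.py | grep now
```

```text
30.85 [ 0.5279 -0.0128  0.1403] [179.9984  -0.0013 -29.2263] [ 0.1574  0.2907 -1.4303] [-0.0102 -0.0196  0.0108]
phi 0.42259184794899696 r 0.08379111354313042 F_cw 0.33055844043108723
edges (y_s mm, step) [(np.float64(-6.0), np.int64(-86)), (np.float64(1.0), np.int64(114)), (np.float64(8.5), np.int64(-124)), (np.float64(13.5), np.int64(108)), (np.float64(18.5), np.int64(-169)), (np.float64(29.0), np.int64(49))]
now [(np.float64(39.568627450980394), np.float64(0.4)), (np.float64(39.627450980392155), np.float64(0.41)), (np.float64(39.68627450980392), np.float64(0.39)), (np.float64(40.8235294117647), np.float64(0.42))]
```

Emit:
{"fn": "jog_arm", "kwargs": {
  "deltas": [
    {"x": 0,"y": 1,"z": 0,"rx": 0,"ry": 0,"rz": 0},
    {"x": 0,"y": 2,"z": 0,"rx": 0,"ry": 0,"rz": 0},
    {"x": 0,"y": 2,"z": 0,"rx": 0,"ry": 0,"rz": 0}
  ]
}}

```text
time_s: 31.28
position: [0.5269, -0.0146, 0.1403]
tool_rot: [180.0, -0.0, -29.2]
ft_force: [1.0, -0.7, -0.2]
grip_width: 0.0279
finger_force: 0.0
```

Emit:
{"fn": "jog_arm", "kwargs": {
  "deltas": [
    {"x": 0,"y": 1,"z": 0,"rx": 0,"ry": 0,"rz": 0},
    {"x": 0,"y": 2,"z": 0,"rx": 0,"ry": 0,"rz": 0},
    {"x": 0,"y": 2,"z": 0,"rx": 0,"ry": 0,"rz": 0}
  ]
}}

```text
time_s: 31.65
position: [0.5259, -0.0163, 0.1403]
tool_rot: [180.0, 0.0, -29.2]
ft_force: [1.1, 0.5, -0.1]
grip_width: 0.0281
finger_force: 0.0
```

```bash
python3 m.py; python3 lev.py | grep now
```

```text
31.75 [ 0.526  -0.0163  0.1403] [179.9982   0.     -29.2296] [ 0.3966  0.3911 -0.5936] [0.0512 0.0908 0.0171]
phi 0.3746019739719717 r 0.08395530374192557 F_cw 0.5239875125130976
edges (y_s mm, step) [(np.float64(-7.0), np.int64(-89)), (np.float64(1.0), np.int64(113)), (np.float64(8.0), np.int64(-127)), (np.float64(13.0), np.int64(98)), (np.float64(18.5), np.int64(-165)), (np.float64(29.0), np.int64(47))]
now [(np.float64(40.705882352941174), np.float64(0.35)), (np.float64(40.94117647058823), np.float64(0.34)), (np.float64(41.23529411764706), np.float64(0.36)), (np.float64(41.705882352941174), np.float64(0.37))]
```

Emit:
{"fn": "jog_arm", "kwargs": {
  "deltas": [
    {"x": 0,"y": 1,"z": 0,"rx": 0,"ry": 0,"rz": 0},
    {"x": 0,"y": 2,"z": 0,"rx": 0,"ry": 0,"rz": 0},
    {"x": 0,"y": 2,"z": 0,"rx": 0,"ry": 0,"rz": 0}
  ]
}}

```text
time_s: 32.17
position: [0.525, -0.018, 0.1403]
tool_rot: [-180.0, -0.0, -29.2]
ft_force: [-0.2, 0.5, 0.6]
grip_width: 0.0282
finger_force: 0.1
```

Emit:
{"fn": "jog_arm", "kwargs": {
  "deltas": [
    {"x": 0,"y": 1,"z": 0,"rx": 0,"ry": 0,"rz": 0},
    {"x": 0,"y": 2,"z": 0,"rx": 0,"ry": 0,"rz": 0},
    {"x": 0,"y": 2,"z": 0,"rx": 0,"ry": 0,"rz": 0}
  ]
}}

```text
time_s: 32.55
position: [0.524, -0.0196, 0.1403]
tool_rot: [-180.0, 0.0, -29.2]
ft_force: [0.7, 1.8, 0.2]
grip_width: 0.0282
finger_force: 0.8
```

```bash
python3 m.py; python3 lev.py | grep now
```

```text
32.65 [ 0.524  -0.0196  0.1403] [-179.9886    0.0066  -29.2247] [-0.0755  1.7742 -0.5425] [ 0.2355 -0.1032 -0.0163]
phi 0.3291917923467502 r 0.0843740641185599 F_cw 1.6042226978638767
edges (y_s mm, step) [(np.float64(-7.0), np.int64(-87)), (np.float64(1.0), np.int64(113)), (np.float64(8.0), np.int64(-132)), (np.float64(13.0), np.int64(102)), (np.float64(18.5), np.int64(-157)), (np.float64(29.0), np.int64(48))]
now [(np.float64(41.03921568627451), np.float64(0.3)), (np.float64(41.07843137254902), np.float64(0.31)), (np.float64(41.509803921568626), np.float64(0.32)), (np.float64(42.13725490196079), np.float64(0.29))]
```

Emit:
{"fn": "jog_arm", "kwargs": {
  "deltas": [
    {"x": 0,"y": 0.7,"z": 0,"rx": 0,"ry": 0,"rz": 0},
    {"x": 0,"y": 1.2,"z": 0,"rx": 0,"ry": 0,"rz": 0},
    {"x": 0,"y": 1.2,"z": 0,"rx": 0,"ry": 0,"rz": 0}
  ]
}}

```text
time_s: 33.08
position: [0.5234, -0.0207, 0.1403]
tool_rot: [-180.0, 0.0, -29.2]
ft_force: [0.0, 2.2, 1.2]
grip_width: 0.0279
finger_force: 1.0
```

```bash
python3 m.py; python3 lev.py | grep now
```

```text
33.175 [ 0.5234 -0.0207  0.1403] [-179.9981    0.006   -29.2262] [-0.7092  2.7056  0.3967] [0.4379 0.0598 0.0166]
phi 0.3139415310122562 r 0.08449699908780403 F_cw 2.240343136044728
edges (y_s mm, step) [(np.float64(-7.5), np.int64(-89)), (np.float64(0.5), np.int64(100)), (np.float64(8.0), np.int64(-130)), (np.float64(13.0), np.int64(103)), (np.float64(18.5), np.int64(-161)), (np.float64(29.0), np.int64(46))]
now [(np.float64(40.64705882352941), np.float64(0.28)), (np.float64(40.745098039215684), np.float64(0.29)), (np.float64(41.294117647058826), np.float64(0.3)), (np.float64(41.86274509803921), np.float64(0.31))]
```

Resistance begins after about 0.09 rad (play is 0.08) and is 2.2 N, which is cam friction less spring. So the lever is engaged, with the cam at about 1.89. Push it clockwise back against the stop.

Emit:
{"fn": "jog_arm", "kwargs": {
  "deltas": [
    {"x": 0,"y": -4,"z": 0,"rx": 0,"ry": 0,"rz": 0},
    {"x": 0,"y": -8,"z": 0,"rx": 0,"ry": 0,"rz": 0},
    {"x": 0,"y": -11,"z": 0,"rx": 0,"ry": 0,"rz": 0},
    {"x": 0,"y": -13,"z": 0,"rx": 0,"ry": 0,"rz": 0},
    {"x": 0,"y": -14.5,"z": 0,"rx": 0,"ry": 0,"rz": 0},
    {"x": 0,"y": -14.5,"z": 0,"rx": 0,"ry": 0,"rz": 0}
  ]
}}

```text
time_s: 33.98
position: [0.5304, -0.0081, 0.1402]
tool_rot: [180.0, 0.0, -29.2]
ft_force: [-1.2, -0.1, -0.2]
grip_width: 0.0282
finger_force: 0.4
```

Emit:
{"fn": "jog_arm", "kwargs": {
  "deltas": [
    {"x": 0,"y": -0.7,"z": 0,"rx": 0,"ry": 0,"rz": 0},
    {"x": 0,"y": -1.5,"z": 0,"rx": 0,"ry": 0,"rz": 0},
    {"x": 0,"y": -1.5,"z": 0,"rx": 0,"ry": 0,"rz": 0}
  ]
}}

```text
time_s: 34.35
position: [0.5309, -0.0069, 0.1402]
tool_rot: [180.0, 0.0, -29.2]
ft_force: [-4.2, -0.5, 1.0]
grip_width: 0.028
finger_force: 1.6
```

Emit:
{"fn": "jog_arm", "kwargs": {
  "deltas": [
    {"x": 0,"y": -0.7,"z": 0,"rx": 0,"ry": 0,"rz": 0},
    {"x": 0,"y": -1.5,"z": 0,"rx": 0,"ry": 0,"rz": 0},
    {"x": 0,"y": -1.5,"z": 0,"rx": 0,"ry": 0,"rz": 0}
  ]
}}

```text
time_s: 34.72
position: [0.5312, -0.006, 0.1401]
tool_rot: [179.9, 0.1, -29.2]
ft_force: [-6.0, -4.5, 2.7]
grip_width: 0.028
finger_force: 3.1
```

Emit:
{"fn": "jog_arm", "kwargs": {
  "deltas": [
    {"x": 0,"y": -0.7,"z": 0,"rx": 0,"ry": 0,"rz": 0},
    {"x": 0,"y": -1.5,"z": 0,"rx": 0,"ry": 0,"rz": 0},
    {"x": 0,"y": -1.5,"z": 0,"rx": 0,"ry": 0,"rz": 0}
  ]
}}

```text
time_s: 35.1
position: [0.5315, -0.0053, 0.1401]
tool_rot: [179.8, 0.1, -29.2]
ft_force: [-8.1, -5.7, 4.1]
grip_width: 0.0282
finger_force: 4.7
```

It's firmly against the end (about 10 N). Back off, open, and withdraw upwards.

Emit:
{"fn": "jog_arm", "kwargs": {
  "deltas": [
    {"x": 0,"y": 3,"z": 0,"rx": 0,"ry": 0,"rz": 0},
    {"x": 0,"y": 5,"z": 0,"rx": 0,"ry": 0,"rz": 0},
    {"x": 0,"y": 5,"z": 0,"rx": 0,"ry": 0,"rz": 0}
  ]
}}

```text
time_s: 35.48
position: [0.5307, -0.0085, 0.1405]
tool_rot: [-180.0, -0.1, -29.2]
ft_force: [-0.4, -1.1, -0.9]
grip_width: 0.0281
finger_force: 0.2
```

Emit:
{"fn": "jog_arm", "kwargs": {
  "deltas": [
    {"x": 0,"y": 0,"z": 0,"rx": 0,"ry": 0,"rz": 0},
    {"x": 0,"y": 0,"z": 0,"rx": 0,"ry": 0,"rz": 0},
    {"x": 0,"y": 0,"z": 0,"rx": 0,"ry": 0,"rz": 0},
    {"x": 0,"y": 0,"z": -10,"rx": 0,"ry": 0,"rz": 0},
    {"x": 0,"y": 0,"z": -50,"rx": 0,"ry": 0,"rz": 0},
    {"x": 0,"y": 20,"z": -100,"rx": 0,"ry": 0,"rz": 0},
    {"x": 5,"y": 70,"z": -110,"rx": 0,"ry": 0,"rz": 0},
    {"x": 10,"y": 125,"z": -110,"rx": 0,"ry": 0,"rz": 0},
    {"x": 15,"y": 180,"z": -110,"rx": 0,"ry": 0,"rz": 0},
    {"x": 20,"y": 235,"z": -110,"rx": 0,"ry": 0,"rz": 0},
    {"x": 25,"y": 290,"z": -110,"rx": 0,"ry": 0,"rz": 0},
    {"x": 25,"y": 310,"z": -110,"rx": 0,"ry": 0,"rz": 0}
  ],
  "gripper": 50
}}

```text
time_s: 36.98
position: [0.3995, -0.2939, 0.2513]
tool_rot: [179.9, -0.1, -29.4]
ft_force: [0.4, -0.0, 0.3]
grip_width: 0.05
finger_force: 0.0
```

```bash
python3 - <<'E'
from h import *
ct=viewer.camera_info("top"); cs=viewer.camera_info("side")
t=viewer.get_image("top"); save("t12",t); s=viewer.get_image("side"); save("s12",s); print(sensors.get_state()["time_s"])
a=-4.1*np.pi/180; xs=np.array([np.cos(a),np.sin(a)]); ys=np.array([-np.sin(a),np.cos(a)]); c=np.array([.6065,.0085]); ya=np.arange(-.03,.04,.00025)
G={n:cv2.imread(f"pics/{n}.png",0) for n in("top0","t11","t12")}
for x in(-.006,0.):
  q=np.array([px("top",(*(c+x*xs+y*ys),.095),ct) for y in ya],np.float32)
  for n,g in G.items():
    v=cv2.GaussianBlur(cv2.remap(g,q[:,0].reshape(1,-1),q[:,1].reshape(1,-1),cv2.INTER_CUBIC).astype(np.float32),(7,1),2)[0]; dv=v[6:]-v[:-6]
    print(x,n,[(float(round(1e3*ya[k+3],1)),int(dv[k])) for k in range(3,len(dv)-3) if abs(dv[k])>14 and abs(dv[k])>=abs(dv[k-3:k+4]).max()])
u,v=px("side",(.602,-.0525,.12),cs).astype(int)
A=cv2.imread("pics/side0.png",0)[v-2:v+8,u-3:u+12].astype(np.float32)
for n in("s11","s12"):
    B=cv2.imread(f"pics/{n}.png",0)[v-2:v+8,u-3:u+12].astype(np.float32); print(n,cv2.phaseCorrelate(A/A.mean(),B/B.mean()))
E
```

```text
37.075
-0.006 top0 [(-16.5, -21), (-13.7, -24), (-10.2, 32), (-3.2, -15), (1.5, -28), (4.5, 41), (9.8, -65), (18.8, 58)]
-0.006 t11 [(-1.0, -33), (2.8, 25), (11.8, -26), (15.3, 29), (22.3, -67), (32.8, 48)]
-0.006 t12 [(-1.0, -33), (2.8, 24), (11.8, -26), (15.5, 28), (22.3, -66), (33.0, 48)]
0.0 top0 [(-16.0, -21), (-13.2, -26), (-10.0, 36), (-0.7, -15), (1.3, -16), (4.8, 33), (11.3, -54), (15.0, 86)]
0.0 t11 [(-3.2, -20), (-0.5, -26), (2.8, 33), (8.8, -17), (12.3, -28), (15.8, 38), (21.5, -40), (30.8, 42)]
0.0 t12 [(-3.0, -20), (-0.7, -25), (3.0, 33), (8.8, -16), (12.3, -28), (15.8, 38), (21.8, -41), (30.5, 41)]
s11 ((0.1516906344662745, -0.04915978376833241), 0.9400105094909668)
s12 ((0.20965911784739433, -0.000670203773190714), 0.948030461470286)
```

The jaw is at the same end position, the hub is at its starting height (0.00 px shift), and the arm is clear. Handing in.

```bash
python3 -c "
from rig import env
print(env.hand_in())"
```

```text
the job is handed in; nothing more can be done
None
```

I handed the job in at 37 s and got no verdict back: the jar stands clamped against the fixed jaw, the cam measures about 1.85–1.9 rad (end 1.9), the lever measures down on its serrations, and the arm is clear; I didn't re-measure the bottle, beaker and dish.

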